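# Ready the glaze warmer: hood to 60 degrees, pot covered

### The job

Get the glaze warmer ready to preheat: first raise its stiff red hood to 60 degrees from closed, where it stays by itself over the pot to keep flying sugar off. Then, with the hood standing there, take the loose steel cover by its knob and lower it gently onto the pot's rim so that it sits seated and level. Leave the other things on the table where they are.

Things in the scene. Friction and masses are not known exactly. Their poses are not given: they have to be found in the camera images.
- warmer: Glaze warmer, grey box 220 x 220 mm fixed to the table, steel deck 60 mm high. Origin: centre of its underside, right under the pot's centre. x points from its front (knobs, tab side) to the hinge side, z up; turned about z by up to 0.35 rad. Beside each hinge end a black disc has ticks at 0, 30, 60 (red) and 90 degrees; the hood's underside lines up with the red one at 60.
- well_rim (a point): Centre of the pot's mouth at the top of its rim, 66 mm above the table, axes as the warmer's. The round rim stands 6 mm above the deck, 120 mm outside and 110 mm inside diameter; the pot is empty, 49 mm deep inside.
- hood (a joint): Angle of the red hood (plate 216 x 216 x 16 mm, 0.28 to 0.44 kg) in rad: 0 closed, level over the deck; grows as the front edge rises; 1.047 is 60 degrees; stop at 1.75. Starts nearly closed. Stiff hinge (0.8 N m friction; 4 to 6 N up at the tab): it stays where left. At 60 degrees it overhangs the pot's far half, so an upright gripper does not fit over the pot.
- hood_hinge (a point): Middle of the hinge axis, on the warmer's far top edge, 110 mm from the pot centre along the warmer's x, 68 mm above the table. Axes as the warmer's; the hinge axis runs along y, in the plane of the hood's underside. At 60 degrees the hood's front edge is 190 mm above it: work under it with the tool leaning 24 to 40 degrees (fingers down and towards the hinge).
- hood_tab (a point): Grip point in the black pull tab in the middle of the hood's front edge. The tab is 24 mm wide along the hinge, 14 mm thick, 219 to 263 mm from the hinge axis. The point is 248 mm from the axis and, with the hood closed, 8 mm above it, mid-thickness. Turns with the hood: x points to the hinge, y along the axis. Pinched by its sides from above, the tab can turn between the pads.
- cover: Loose round steel cover, 0.19 to 0.31 kg, 132 mm diameter; origin at the centre of its underside, z up. Below: a plug 100 mm diameter, 8 mm deep, that enters the pot's mouth (5 mm play all round); above it a disc 5 mm thick that rests on the rim; on top a knob. It starts lying flat on the table on its plug, left or right of the warmer.
- cover_seat (a point): Centre of the cover disc's underside, 8 mm above the cover's origin: it coincides with well_rim when seated.
- cover_knob (a point): Grip point in the cover's black round knob, 40 mm above the cover's origin. The knob is an upright cylinder 26 mm in diameter, from 25 to 53 mm above the origin, on an 18 mm neck; the disc's top is at 13 mm.
- shaker: Bystander: loose sugar shaker, 72 mm diameter, 110 mm high, standing on the other side of the warmer from the cover. Origin under its centre.
- jar: Bystander: loose amber jar, 74 mm diameter, 100 mm high. Origin under its centre.
- bowl: Bystander: loose white bowl, 150 mm diameter, 65 mm high. Origin under its centre.
- spatula: Bystander: loose spatula lying flat on the table in front of the warmer, handle along its x.
Mind the look-alikes: they are no part of the job. Leave any brown or turquoise look-alike of the cover alone.

How it is judged:
By the outcome, as a careful person would: the job done as asked, in the order asked, and still so for the second after the job is handed in, with the robot touching nothing.
It also fails if it takes over 72 s, if anything falls off the work surface, if the arm or the gripper's body presses on something with over 40 N, if the wrist force passes 120 N, or if a joint passes its speed limit or range.

### The arm

A 6-joint arm with a two-finger parallel gripper is mounted at the origin on the work surface. World frame = base frame: x ahead of the robot, y to its left, z up, the work surface at z = 0. Lengths are in mm, angles in rad, forces in N, time in s.
With the tool pointing down it reaches from about 275 to 750 mm from the base axis. Payload 10.2 kg.
Tool frame: the origin (TCP) lies at the very end of the fingers, on their centre line; the grasp point (between the pads) lies ctrl.grip_depth behind it (ctrl.grip_depth is the distance from the TCP to the grasp point, in mm); z points along the fingers, y is the direction in which the jaws open and shut (so a half turn about z gives the same grasp; the last joint's range is limited). The gripper opens to 85 mm and grips with 20 to 120 N. Pads are 22 mm wide; open, the fingers measure 114 mm over their backs; the gripper's body (76 mm by 85 mm) begins 54 mm behind the grasp point. The pads swing forward as they close: fully open they stand 13 mm farther back than shut.
Start: joints at [-1.453, 0.313, 1.498, -0, 1.331, -0.223], TCP at [175.464, -494.817, 231.294] pointing down, gripper open.
Joint ranges: [-2.94, 2.94], [-0.97, 2.17], [0.19, 2.56], [-1.23, 4.37], [0.02, 3.11], [-2.88, 2.88]. Speed limits (rad/s): [2.39, 2.39, 3.01, 3.14, 3.14, 3.14].

### API

Orientations are given as a unit quaternion [w, x, y, z].
In Python, from rig import telemetry, eyes, ctrl, nets gives the robot as it stands. The module is installed in compiled form; this text tells all that it offers.
- The arm moves only by the tool drive_tool, never from a script. Its argument "series" is text: rows parted by semicolons, each of 7 numbers parted by spaces: the shift along the tool's x, y, z normalised to -1 to 1, where 1 is 0.12 m, then the turn, a rotation vector about the tool's x, y, z normalised to -1 to 1, where 1 is 0.5 rad, then the opening, from 0 (shut) to 1 (fully open). In form: tx ty tz wx wy wz hand; .... A call has 1 to 20 rows; each row is the pose to reach, as a shift and turn from the pose measured when the call began, along the tool's axes at that moment; what a row does not reach only later rows make up. A row lasts 1/10 s, in which the tool goes at most 50 mm and 8.59 degrees, less where a joint would pass 70% of its speed; a pose out of reach is approached as far as the arm can. A call with a number of a shift or a turn outside -1 to 1 is refused whole. A call with a gripper value outside its range is refused whole. The fingers move at their own pace and stop on an object; "newtons" is the grip in N (left out, the last holds). Time passes only in rows, so rows that repeat a pose let the fingers close. It gives the time, the measured TCP pose, the force and the opening at its end, in the units of the state.
- telemetry.sense(): the state, without advancing time (a new reading comes with each control period).
- eyes.capture(name): name is "scene" or "side" or "wrist"; returns a dict with "frame" (420x560x3 uint8, red, green, blue), "fx", "fy", "cx", "cy" (pixels), "view" (4x4, takes a point from world to camera coordinates). Camera axes: x right, y up, looking along -z (the intrinsics and any distortion apply to the point x, -y, -z); pixel columns grow to the right and rows downward; lengths in mm; the calibration is good to about 2 mm. The wrist camera is an equidistant fisheye: a pixel r from the principal point sees the ray r / f radians off the axis. A picture is of the moment at which its call begins. There is no depth.
- ctrl.finish_job(): hands the job in, once; it reports no verdict.
Trained networks look in a picture, given as the dict that the camera call returned (one of the last four; its "shot" number tells which), for a name from the list of things; names that differ only in an ending like _2 or _b are one class to them, and where a whole thing is asked for, a point or a joint stands for the part that bears it (a point fixed in the world has none). Each returns a list of dicts, best first, with "confidence" (0 to 1); they miss things now and then, are a little off and sometimes report something else, mostly with a low value. They report only what shows in the picture. A call takes as long as a camera call. They do not tell look-alikes from the thing itself.
- nets.spot_in(name, picture): "rect" ([left, top, right, bottom] in pixels, round what is visible of it).
The state is a dict: "time_s": time; "joints": joint angles; "dq": joint speeds; "tau": joint torques, N m; "eef_pos": TCP position; "ee_rot": TCP orientation; "force": force on the tool from outside, world axes, zero at the start; "wrist_torque": the same for the moment, N m; "grip_width": opening from 0.0 (shut) to 1.0 (fully open).
Only numpy, scipy, OpenCV 4.12 (cv2) and the standard library are available. Lean on these libraries where they do the work, as an engineer would, in place of code of your own. Each camera call takes 0.05 s, during which the arm holds its last target. There are 200 camera calls.

## Working session

There is one attempt and no reset: what is moved stays moved. The work goes in short steps, Python scripts to look and compute and a tool call to move; the robot and the scene stay as the last step left them, time stands still between calls to the robot, and variables do not carry over. Pictures are saved under pics/ and viewed, about 8 in all and at most 12, crops included, and the job is handed in when it is done.

Besides the shell and the picture viewer there is one more tool, called after "Request:" as a command line: name --argument value ..., lists and objects as JSON in quotes. drive_tool: Moves the arm, as the interface text tells. Scaled input: -1 to 1 covers 0.12 m each way for a shift and 0.5 rad each way for a turn. Its arguments: {"type":"object","properties":{"series":{"type":"string"},"newtons":{"type":"number"}},"required":["series"]}

```bash
mkdir -p pics; cat > h.py <<'E'
import numpy as np, cv2
from scipy.spatial.transform import Rotation as R
from rig import telemetry, eyes, ctrl, nets
def save(p,n,crop=None,s=1):
    f=p["frame"][:,:,::-1]
    if crop: f=f[crop[1]:crop[3],crop[0]:crop[2]]
    cv2.imwrite("pics/"+n,cv2.resize(f,None,fx=s,fy=s,interpolation=cv2.INTER_CUBIC))
def ray(p,u,v,fish=False):
    a=np.array([(u-p["cx"])/p["fx"],(v-p["cy"])/p["fy"]])
    if fish:
        r=np.linalg.norm(a); d=np.r_[a/max(r,1e-9)*np.sin(r),np.cos(r)]
    else: d=np.r_[a,1]
    d=d*[1,-1,-1]; V=np.array(p["view"]); Rm=V[:3,:3]
    d=Rm.T@d; return -Rm.T@V[:3,3], d/np.linalg.norm(d)
def onz(p,u,v,z,fish=False):
    o,d=ray(p,u,v,fish); return o+d*(z-o[2])/d[2]
def proj(p,X,fish=False):
    V=np.array(p["view"]); c=(V[:3,:3]@np.asarray(X,float)+V[:3,3])*[1,-1,-1]
    if fish:
        r=np.hypot(c[0],c[1]); a=c[:2]/max(r,1e-9)*np.arctan2(r,c[2])
    else: a=c[:2]/c[2]
    return a*[p["fx"],p["fy"]]+[p["cx"],p["cy"]]
def tri(rays):
    A=sum(np.eye(3)-np.outer(d,d) for o,d in rays); b=sum((np.eye(3)-np.outer(d,d))@o for o,d in rays)
    return np.linalg.solve(A,b)
def st():
    s=telemetry.sense(); q=s["ee_rot"]; return s,np.array(s["eef_pos"]),R.from_quat([q[1],q[2],q[3],q[0]])
E
python3 - <<'E'
from h import *
np.set_printoptions(precision=1,suppress=True)
a=[]
for n in ["scene","side","wrist"]:
    p=eyes.capture(n); a.append(p); save(p,n+"0.png")
    print(n,p["fx"],p["cx"],p["cy"],ray(p,280,210,n=="wrist"))
    for k in ["warmer","hood","hood_tab","cover","cover_knob","shaker","jar","bowl","spatula"]:
        print(k,[(np.round(r["rect"]).tolist(),round(r["confidence"],2)) for r in nets.spot_in(k,p)])
print(ctrl.grip_depth,telemetry.sense())
i=[cv2.resize(cv2.imread(f"pics/{n}0.png"),(800,600)) for n in ["scene","side"]]
for n,x in zip("ab",i): cv2.imwrite(f"pics/{n}.png",x)
E
```

```text
scene 541.5473025681996 272.826026801123 206.85261642813364 (array([1176.7,  518.2, 1440.5]), array([-0.4, -0.3, -0.9]))
warmer [([161.0, 173.0, 284.0, 285.0], 0.97)]
hood [([177.0, 174.0, 281.0, 269.0], 0.93), ([165.0, 172.0, 283.0, 287.0], 0.15)]
hood_tab [([177.0, 172.0, 279.0, 273.0], 0.95)]
cover [([216.0, 122.0, 259.0, 158.0], 0.93), ([321.0, 220.0, 364.0, 263.0], 0.87), ([372.0, 189.0, 417.0, 227.0], 0.58), ([364.0, 274.0, 413.0, 315.0], 0.58), ([165.0, 149.0, 189.0, 183.0], 0.16)]
cover_knob [([375.0, 192.0, 415.0, 229.0], 0.9), ([364.0, 272.0, 410.0, 313.0], 0.89), ([320.0, 222.0, 362.0, 265.0], 0.71), ([220.0, 124.0, 256.0, 158.0], 0.66)]
shaker []
jar [([299.0, 299.0, 326.0, 337.0], 0.97)]
bowl [([94.0, 180.0, 146.0, 222.0], 0.76)]
spatula [([241.0, 159.0, 312.0, 218.0], 0.72)]
side 478.2570749792896 278.41319848306557 206.51238965916676 (array([-258.5,  871.4,  705.7]), array([ 0.6, -0.7, -0.5]))
warmer [([204.0, 161.0, 315.0, 241.0], 0.57)]
hood [([216.0, 170.0, 315.0, 212.0], 0.63), ([202.0, 158.0, 314.0, 244.0], 0.37)]
hood_tab [([212.0, 173.0, 313.0, 210.0], 0.67), ([
[... 504 characters left out ...]
13.0, 173.0, 314.0, 208.0], 0.29)]
wrist 325.19226210127806 277.8389522680814 205.12451718167398 (array([ 253.3, -466.8,  373.4]), array([-0.3, -0.1, -0.9]))
warmer []
hood []
hood_tab []
cover [([52.0, 0.0, 142.0, 59.0], 0.71)]
cover_knob [([55.0, 0.0, 142.0, 62.0], 0.69)]
shaker []
jar []
bowl []
spatula []
18.700000000000003 {'time_s': 1.5, 'joints': array([-1.5,  0.3,  1.5, -0. ,  1.3, -0.2]), 'dq': array([-0., -0.,  0.,  0.,  0., -0.]), 'tau': array([ -0. , -41.2, -26. ,  -0. ,   0. ,   0. ]), 'eef_pos': array([ 175.4, -494.8,  231.3]), 'ee_rot': array([-0. ,  1. ,  0.2, -0. ]), 'force': array([-0. ,  0.8, -0.6]), 'wrist_torque': array([-0., -0.,  0.]), 'grip_width': 0.9988421843617775}
```

View pics/a.png

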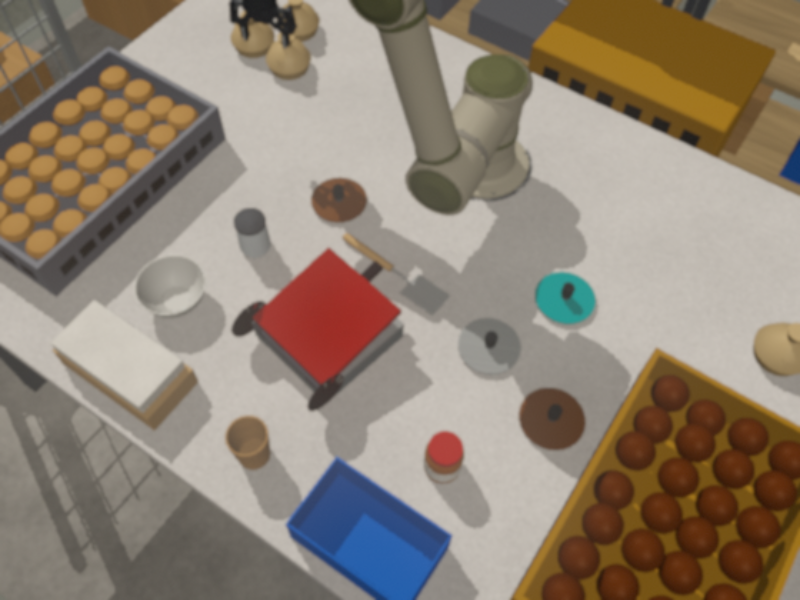

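View pics/b.png

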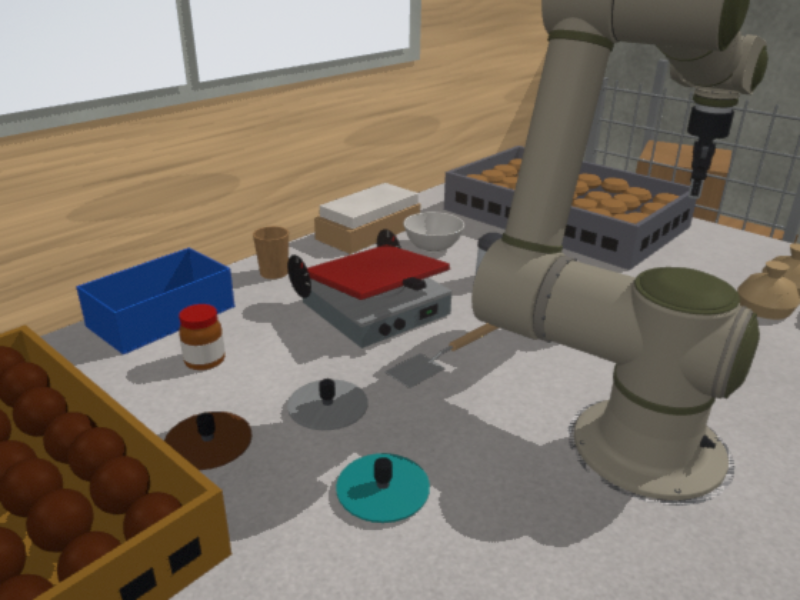

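Candidates for the cover, in scene picture pixels (a.png): the grey steel one at (490,345), the dark brown at (552,417), the turquoise at (566,297) and the copper-brown at (339,200). I choose the grey one. I'll check it close up, along with the warmer.

```bash
python3 - <<'E'
import cv2,numpy as np
a=cv2.imread("pics/scene0.png")[165:295,155:375]; b=cv2.imread("pics/side0.png")[155:305,190:360]
A=cv2.resize(a,None,fx=3.6,fy=3.6,interpolation=2)[:,:440]
B=cv2.resize(b,None,fx=3.6,fy=3.6,interpolation=2)
# scene crop (warmer left 4x) / side crop
a=cv2.resize(cv2.imread("pics/scene0.png")[165:295,155:375],None,fx=3.6,fy=3.6,interpolation=2)
cv2.imwrite("pics/c.png",a); cv2.imwrite("pics/d.png",B)
print(a.shape,B.shape)
E
```

```text
(468, 792, 3) (540, 612, 3)
```

View pics/c.png

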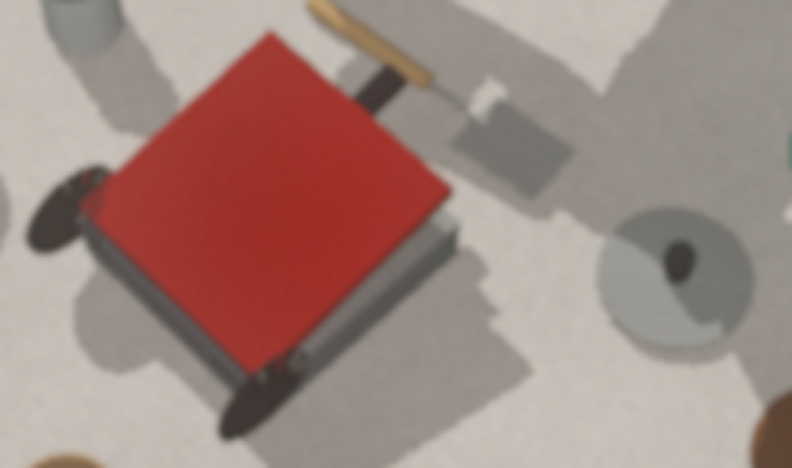

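View pics/d.png

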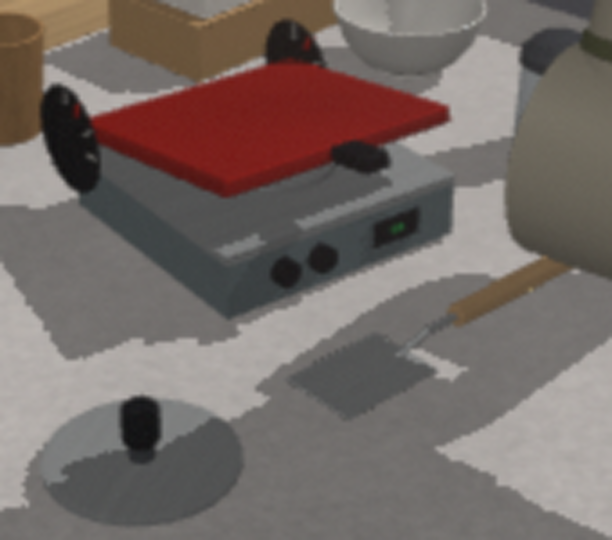

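Both views show the steel cover with a black knob, at scene crop (680,260) and side crop (140,425). It lies at the warmer's +y side. The spatula lies by the tab. Next I fit the warmer pose to the corner pixels and triangulate the knob.

```bash
cat > fit.py <<'E'
from h import *
from scipy.optimize import least_squares
np.set_printoptions(precision=2,suppress=True)
S=eyes.capture("scene"); D=eyes.capture("side")
def hood(r,y,t,a): # r from hinge, t thickness
    return np.array([110-r*np.cos(a)+t*np.sin(a)*1.0, y, 68+r*np.sin(a)+t*np.cos(a)])
obsS=[((452,190),219,108,16),((270,32),219,-108,16),((255,375),3,108,16),((82,203),3,-108,16),((391,70),263,0,14)]
obsD=[((228,184),219,108,16),((449,111),219,-108,16)]
fixD=[((228,262),(-110,110,60)),((232,318),(-110,110,0)),((452,183),(-110,-110,60)),((452,232),(-110,-110,0)),((82,200),(110,110,0))]
fixS=[((457,230),(-110,110,60))]
def W(p,X):
    c,s=np.cos(p[2]),np.sin(p[2]); return np.array([p[0]+c*X[0]-s*X[1],p[1]+s*X[0]+c*X[1],X[2]])
def res(p):
    r=[]
    for P,off,o,f in ((S,(155,165),obsS,fixS),(D,(190,155),obsD,fixD)):
        for c,rr,y,t in o: r.append(proj(P,W(p,hood(rr,y,t,p[3])))-(np.array(off)+np.array(c)/3.6))
        for c,X in f: r.append(proj(P,W(p,X))-(np.array(off)+np.array(c)/3.6))
    return np.concatenate(r)
f=least_squares(res,[450,0,0,.1],loss="soft_l1"); print(f.x); print(f.fun.reshape(-1,2) if 0 else res(f.x).reshape(-1,2))
p=f.x
print("tab",W(p,hood(248,0,8,p[3])),"rim",W(p,(0,0,66)))
k=lambda P,off,c:ray(P,*(np.array(off)+np.array(c)/3.6))
# knob top centre
print("knobtop",tri([k(S,(155,165),(681,251)),k(D,(190,155),(140,403))]))
print("disc",onz(S,155+675/3.6,165+277/3.6,13),onz(D,190+142/3.6,155+461/3.6,13))
E
python3 fit.py
```

```text
[600.55 -16.34  -0.19   0.14]
[[ 0.17 -0.19]
 [-0.7  -0.99]
 [-0.42  1.26]
 [-2.79  0.14]
 [ 1.54  0.66]
 [ 0.14 -2.61]
 [-0.88  0.73]
 [ 1.01 -0.48]
 [-0.01 -1.75]
 [-0.76  1.87]
 [ 1.06 -2.95]
 [ 0.1   1.48]
 [-0.39  2.32]]
tab [468.45   8.75 110.55] rim [600.55 -16.34  66.  ]
knobtop [430.59 274.92  54.49]
disc [432.15 275.97  13.  ] [426.15 279.55  13.  ]
```

```bash
cat > plan.py <<'E'
from h import *
np.set_printoptions(precision=3,suppress=True)
def tool(head,lean=0):
    x=np.array([np.cos(head),np.sin(head),0]); u=np.array([0,0,1.])
    z=np.sin(lean)*x-np.cos(lean)*u; X=np.cos(lean)*x+np.sin(lean)*u
    return R.from_matrix(np.c_[X,np.cross(z,X),z])
def plan(ways):
    s,p,q=st(); print("now",s["time_s"],p,"force",s["force"],"grip",s["grip_width"],"j",s["joints"])
    for P,Q in ways:
        P=np.array(P,float); t=q.inv().apply(P-p)/120; w=(q.inv()*Q).as_rotvec()/0.5
        print(P," row:",*np.round(t,3),*np.round(w,3), "| mm",round(np.linalg.norm(P-p)),"deg",round(np.degrees(np.linalg.norm(w*.5)),1)); p,q=P,Q
E
python3 - <<'E'
from plan import *
s,p,q=st(); M=q.as_matrix(); print("head",np.arctan2(M[1,0],M[0,0]),M)
h0=np.arctan2(M[1,0],M[0,0]);H=-.19
a=h0+(H-h0)/2
plan([((250,-380,300),q),((340,-250,300),q),((400,-120,300),tool(H)),((455,0,260),tool(H))])
E
```

```text
head 0.34078644637016536 [[ 0.942  0.334  0.   ]
 [ 0.334 -0.942  0.   ]
 [ 0.    -0.    -1.   ]]
now 1.6 [ 175.468 -494.809  231.276] force [-0.643 -0.392  0.245] grip 1.0004272810710868 j [-1.453  0.313  1.498  0.     1.331 -0.223]
[ 250. -380.  300.]  row: 0.905 -0.694 -0.573 0.0 0.0 0.0 | mm 153 deg 0.0
[ 340. -250.  300.]  row: 1.069 -0.77 0.0 0.0 0.0 0.0 | mm 158 deg 0.0
[ 400. -120.  300.]  row: 0.833 -0.854 0.0 -0.0 -0.0 1.062 | mm 143 deg 30.4
[455.   0. 260.]  row: 0.261 -1.069 0.333 0.0 0.0 0.0 | mm 138 deg 0.0
```

Request:
drive_tool --series "0.905 -0.694 -0.573 0 0 0 1; 0.905 -0.694 -0.573 0 0 0 1; 0.905 -0.694 -0.573 0 0 0 1; 0.905 -0.694 -0.573 0 0 0 1; 0.905 -0.694 -0.573 0 0 0 1"

```text
time_s: 2.1
eef_pos: [250.4, -379.7, 300.6]
ee_rot: [0.001, 0.985, 0.17, 0.0]
force: [-0.0, -1.2, -0.4]
grip_width: 1.0
```

Request:
drive_tool --series "1 -0.77 0 0 0 0 1; 1 -0.77 0 0 0 0 1; 1 -0.77 0 0 0 0 1; 1 -0.77 0 0 0 0 1; 1 -0.77 0 0 0 0 1"

```text
time_s: 2.6
eef_pos: [332.5, -252.6, 299.8]
ee_rot: [0.0, 0.985, 0.171, -0.0]
force: [0.1, -0.8, -0.9]
grip_width: 0.997
```

Request:
drive_tool --series "0.88 -0.854 0 0 0 1 1; 0.88 -0.854 0 0 0 1 1; 0.88 -0.854 0 0 0 1 1; 0.88 -0.854 0 0 0 1 1; 0.88 -0.854 0 0 0 1 1; 0.88 -0.854 0 0 0 1 1"

```text
time_s: 3.2
eef_pos: [397.2, -121.9, 299.1]
ee_rot: [0.001, 0.997, -0.078, -0.001]
force: [0.2, 0.3, 0.2]
grip_width: 1.001
```

```bash
python3 - <<'E'
from plan import *
plan([((455,0,260),tool(-.19))])
E
```

```text
now 3.2 [ 397.186 -121.949  299.104] force [0.178 0.323 0.195] grip 1.0006777511832727 j [-0.581  0.021  1.668 -0.002  1.453  1.146]
[455.   0. 260.]  row: 0.319 -1.079 0.324 0.002 0.003 0.069 | mm 141 deg 2.0
```

Request:
drive_tool --series "0.32 -1 0.32 0 0 0.07 1; 0.32 -1 0.32 0 0 0.07 1; 0.32 -1 0.32 0 0 0.07 1; 0.32 -1 0.32 0 0 0.07 1; 0.32 -1 0.32 0 0 0.07 1"

```text
time_s: 3.7
eef_pos: [453.7, -10.9, 260.2]
ee_rot: [0.001, 0.995, -0.095, -0.001]
force: [0.1, -0.5, 0.2]
grip_width: 1.0
```

```bash
python3 - <<'E'
from h import *
p=eyes.capture("wrist"); save(p,"w1.png",None,1.4286)
for k in ["warmer","hood","hood_tab","cover","spatula"]:
    print(k,[(np.round(r["rect"]).tolist(),round(r["confidence"],2)) for r in nets.spot_in(k,p)])
print("tab exp",proj(p,(468,9,110),1), "TCP",proj(p,st()[1],1),p["view"].tolist())
E
```

```text
warmer [([142.0, 0.0, 370.0, 196.0], 0.58)]
hood [([139.0, 0.0, 371.0, 195.0], 0.57)]
hood_tab [([139.0, 0.0, 371.0, 196.0], 0.97)]
cover [([54.0, 178.0, 127.0, 266.0], 0.94), ([392.0, 204.0, 473.0, 284.0], 0.81), ([3.0, 164.0, 28.0, 240.0], 0.61), ([70.0, 298.0, 121.0, 322.0], 0.6)]
spatula [([453.0, 67.0, 535.0, 128.0], 0.69), ([54.0, 178.0, 130.0, 263.0], 0.18)]
tab exp [254.43508737 178.01156711] TCP [278.25303509 271.52978524] [[-0.1882948405870964, -0.9821115850953587, 0.0013738376047572746, 75.14339406985007], [0.9300657431629186, -0.17876536825759967, -0.3209683107512867, -373.255151496462], [0.315472291022666, -0.05915891761356935, 0.9470889377791839, -551.1215853448111], [0.0, 0.0, 0.0, 1.0]]
```

View pics/w1.png

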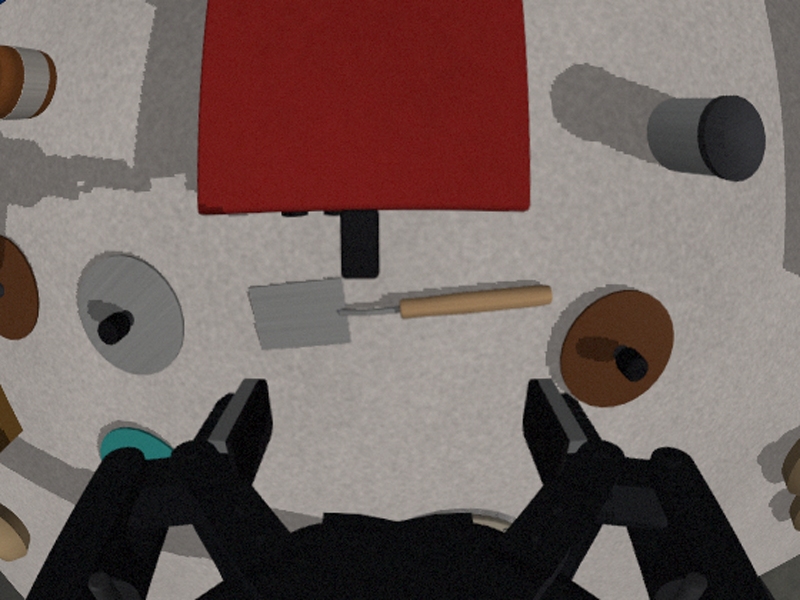

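```bash
cat >> fit.py <<'E'
Wr=eyes.capture("wrist")
o2=[((138.8,148.5),219,108,16),((369.5,146),219,-108,16),((252,193.5),263,0,15),((252,147.5),219,0,15)]
def res2(p):
    return np.r_[res(p)*.5,np.concatenate([proj(Wr,W(p,hood(r,y,t,p[3])),1)-np.array(c) for c,r,y,t in o2])]
f=least_squares(res2,p,loss="soft_l1"); p=f.x; print(p,res2(p)[-8:])
for ang in (p[3],.3,.5,.7,.9,1.047): print(ang,"tab",W(p,hood(248,0,8,ang)))
print("rim",W(p,(0,0,66)))
k2=tri([k(S,(155,165),(681,251)),k(D,(190,155),(140,403)),ray(Wr,117/1.4286,328/1.4286,1)]); print("knobtop",k2)
from plan import plan,tool
t=W(p,hood(248,0,8,p[3])); T=tool(p[2]); 
plan([((t[0],t[1],t[2]+40),T),((t[0],t[1],t[2]-18.7),T)])
E
python3 fit.py | tail -16
```

```text
[-0.39  2.32]]
tab [468.45   8.75 110.55] rim [600.55 -16.34  66.  ]
knobtop [430.59 274.92  54.49]
disc [432.15 275.97  13.  ] [426.15 279.55  13.  ]
[601.78 -13.94  -0.19   0.14] [ 0.35  0.33  0.71  0.79  0.08  0.3  -0.36 -2.19]
0.13997127751523092 tab [469.75  11.51 110.52]
0.3 tab [479.47   9.64 148.93]
0.5 tab [499.85   5.71 193.92]
0.7 tab [528.6    0.17 233.88]
0.9 tab [564.57  -6.77 267.24]
1.047 tab [594.79 -12.6  286.75]
rim [601.78 -13.94  66.  ]
knobtop [431.69 271.01  48.89]
now 4.15 [453.633  -9.744 260.661] force [-0.44  -0.04  -0.299] grip 0.9998443391239494 j [-0.28   0.133  1.646 -0.001  1.364  1.482]
[469.751  11.51  150.521]  row: 0.099 -0.201 0.917 0.002 0.002 -0.002 | mm 113 deg 0.1
[469.751  11.51   91.821]  row: 0.0 0.0 0.489 0.0 0.0 0.0 | mm 59 deg 0.0
```

Request:
drive_tool --series "0.1 -0.2 0.92 0 0 0 0.8; 0.1 -0.2 0.92 0 0 0 0.8; 0.1 -0.2 0.92 0 0 0 0.8; 0.1 -0.2 0.92 0 0 0 0.8"

```text
time_s: 4.55
eef_pos: [468.9, 11.9, 148.4]
ee_rot: [0.0, 0.995, -0.095, -0.003]
force: [-0.5, 0.3, 0.5]
grip_width: 0.8
```

Request:
drive_tool --series "0 0 0.25 0 0 0 0.8; 0 0 0.47 0 0 0 0.7; 0 0 0.47 0 0 0 0.6; 0 0 0.47 0 0 0 0.1; 0 0 0.47 0 0 0 0.1; 0 0 0.47 0 0 0 0; 0 0 0.47 0 0 0 0; 0 0 0.47 0 0 0 0; 0 0 0.47 0 0 0 0; 0 0 0.47 0 0 0 0; 0 0 0.47 0 0 0 0" --newtons 60

```text
time_s: 5.65
eef_pos: [469.3, 10.1, 93.9]
ee_rot: [0.002, 0.995, -0.095, -0.001]
force: [-3.1, -10.9, 2.0]
grip_width: 0.268
```

```bash
python3 - <<'E'
from plan import *
plan([])
p=eyes.capture("wrist"); save(p,"w2.png",(120,60,440,330),2)
E
```

```text
now 5.65 [469.35   10.136  93.902] force [ -3.08  -10.882   1.957] grip 0.26832918356365276 j [-0.226  0.361  1.83  -0.005  0.953  1.537]
```

View pics/w2.png

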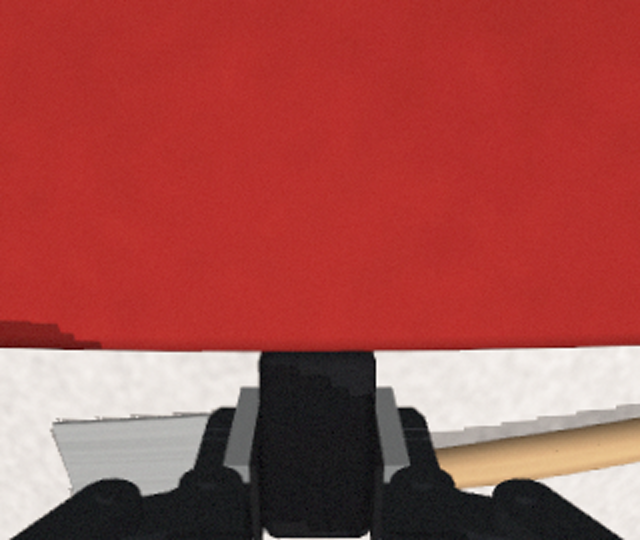

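Picture w2 shows the tab squarely between the pads (crop ~(318,430)). The spatula is below and untouched. Now I raise the hood along the arc.

Request:
drive_tool --series "0.016 0 -0.08 0 0 0 0; 0.036 0 -0.161 0 0 0 0; 0.059 0 -0.24 0 0 0 0; 0.085 0 -0.319 0 0 0 0; 0.114 0 -0.397 0 0 0 0; 0.146 0 -0.473 0 0 0 0; 0.182 0 -0.548 0 0 0 0; 0.22 0 -0.621 0 0 0 0; 0.22 0 -0.621 0 0 0 0" --newtons 70

```text
time_s: 6.6
eef_pos: [495.9, 5.0, 169.8]
ee_rot: [0.002, 0.995, -0.095, -0.001]
force: [-1.5, -5.0, 0.5]
grip_width: 0.269
```

```bash
cat > arc.py <<'E'
from plan import *
import sys
s,p,q=st(); H=np.array([709.8,-34.7]); d=np.array([np.cos(.19),-np.sin(.19)])
G=p+18.7*q.as_matrix()[:,2]; r=(H-G[:2])@d; e=np.arctan2(G[2]-68,r); rr=np.hypot(r,G[2]-68)
print("hood",e-.032,"r",rr,"lat",(H-G[:2])@[d[1],-d[0]],s["force"],s["grip_width"],s["time_s"],p)
# G above uses TCP minus depth
G=p-18.7*q.as_matrix()[:,2]; r=(H-G[:2])@d; e=np.arctan2(G[2]-68,r); rr=np.hypot(r,G[2]-68); print("hood",e-.032,"r",rr)
for E in np.linspace(e,float(sys.argv[1])+.032,int(sys.argv[2])+1)[1:]:
    v=np.r_[d*(rr*(np.cos(e)-np.cos(E))),rr*(np.sin(E)-np.sin(e))]
    print(*np.round(q.inv().apply(v)/120,3),"0 0 0 0;",end=" ")
print()
E
sed -i '/^G=p+/d;/^print("hood",e-.032,"r",rr,"lat"/d' arc.py; sed -i 's/^# G above.*/print(s["force"],s["grip_width"],s["time_s"],p)/' arc.py
python3 arc.py 0.78 8
```

```text
[-1.514 -4.96   0.524] 0.26876810974813353 6.6 [495.947   4.958 169.797]
hood 0.4739778778869971 r 248.6202113853945
0.04 0.0 -0.069 0 0 0 0; 0.082 0.001 -0.136 0 0 0 0; 0.127 0.001 -0.201 0 0 0 0; 0.174 0.001 -0.265 0 0 0 0; 0.223 0.002 -0.327 0 0 0 0; 0.275 0.002 -0.386 0 0 0 0; 0.33 0.002 -0.444 0 0 0 0; 0.386 0.002 -0.5 0 0 0 0;
```

Request:
drive_tool --series "0.04 0 -0.069 0 0 0 0; 0.082 0 -0.136 0 0 0 0; 0.127 0 -0.201 0 0 0 0; 0.174 0 -0.265 0 0 0 0; 0.223 0 -0.327 0 0 0 0; 0.275 0 -0.386 0 0 0 0; 0.33 0 -0.444 0 0 0 0; 0.386 0 -0.5 0 0 0 0; 0.386 0 -0.5 0 0 0 0"

```text
time_s: 7.5
eef_pos: [542.6, -3.9, 230.8]
ee_rot: [0.003, 0.995, -0.095, -0.0]
force: [2.7, -5.9, -3.6]
grip_width: 0.269
```

```bash
python3 arc.py 1.05 8
```

```text
[ 2.708 -5.916 -3.614] 0.26926126017206975 7.5 [542.622  -3.91  230.798]
hood 0.7861169748204999 r 248.67519337926586
0.051 0.0 -0.046 0 0 0 0; 0.103 0.0 -0.09 0 0 0 0; 0.156 0.001 -0.132 0 0 0 0; 0.211 0.001 -0.173 0 0 0 0; 0.268 0.001 -0.212 0 0 0 0; 0.325 0.001 -0.249 0 0 0 0; 0.384 0.001 -0.284 0 0 0 0; 0.444 0.002 -0.317 0 0 0 0;
```

Request:
drive_tool --series "0.051 0 -0.046 0 0 0 0; 0.103 0 -0.09 0 0 0 0; 0.156 0 -0.132 0 0 0 0; 0.211 0 -0.173 0 0 0 0; 0.268 0 -0.212 0 0 0 0; 0.325 0 -0.249 0 0 0 0; 0.384 0 -0.284 0 0 0 0; 0.444 0 -0.317 0 0 0 0; 0.444 0 -0.317 0 0 0 0; 0.444 0 -0.317 0 0 0 0"

```text
time_s: 8.5
eef_pos: [595.8, -14.0, 269.2]
ee_rot: [0.003, 0.995, -0.095, 0.001]
force: [3.1, -5.1, -7.8]
grip_width: 0.266
```

```bash
python3 arc.py 1.05 1; python3 - <<'E'
from h import *
a=eyes.capture("side"); b=eyes.capture("scene"); save(a,"s1.png"); save(b,"s2.png")
A=cv2.resize(cv2.imread("pics/s1.png")[110:260,185:335],None,fx=4,fy=4,interpolation=2)
cv2.imwrite("pics/e.png",A)
E
```

```text
[ 3.122 -5.148 -7.764] 0.26572698236574566 8.5 [595.756 -14.025 269.17 ]
hood 1.053499318349107 r 248.57003768696165
-0.006 -0.0 0.003 0 0 0 0;
```

View pics/e.png

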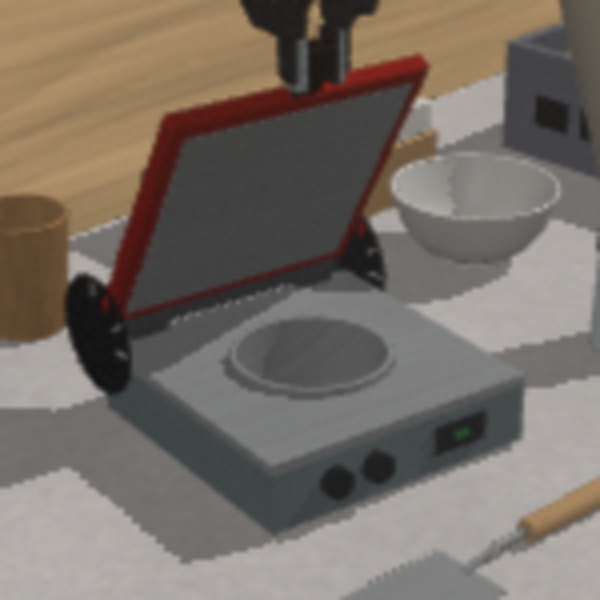

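The picture shows the hood up with the pads still on the tab and the pot mouth centred at crop (311,355). I refit from the exposed features.

```bash
cat > fit2.py <<'E'
from h import *
from scipy.optimize import least_squares
np.set_printoptions(precision=2,suppress=True)
D=eyes.capture("side")
def hood(r,y,t,a): return np.array([110-r*np.cos(a)+t*np.sin(a), y, 68+r*np.sin(a)+t*np.cos(a)])
def W(p,X):
    c,s=np.cos(p[2]),np.sin(p[2]); return np.array([p[0]+c*X[0]-s*X[1],p[1]+s*X[0]+c*X[1],X[2]])
th=np.linspace(0,2*np.pi,60)
def rimc(p,P,r=55):
    q=np.array([proj(P,W(p,(r*np.cos(t),r*np.sin(t),66))) for t in th]); return (q.max(0)+q.min(0))/2
of=np.array([185,110])
fx=[((272,468),(-110,110,60)),((522,378),(-110,-110,60)),((278,533),(-110,110,0)),((520,440),(-110,-110,0))]
hd=[((182,142),219,108,0),((164,117),219,108,16),((128,318),3,108,0),((428,62),219,-108,16)]
def res(p):
    r=[proj(D,W(p,X))-of-np.array(c)/4 for c,X in fx]+[proj(D,W(p,hood(a,y,t,p[3])))-of-np.array(c)/4 for c,a,y,t in hd]
    r.append(rimc(p,D)-of-np.array((311,355.5))/4); return np.concatenate(r)
f=least_squares(res,[601.8,-14,-.19,1.05],loss="soft_l1"); print(f.x); print(res(f.x).reshape(-1,2))
print("res at old",res([601.8,-14,-.19,1.05]).reshape(-1,2))
f=least_squares(lambda a:res([601.8,-14,-.19,a[0]]),[1.],loss="soft_l1");print(f.x)
E
python3 fit2.py
```

```text
[602.04 -17.14  -0.19   1.01]
[[-0.11 -1.3 ]
 [ 0.86 -1.78]
 [-1.24  1.61]
 [ 0.41  0.76]
 [-0.5  -0.61]
 [ 1.13  1.02]
 [-5.18  2.12]
 [ 0.32 -0.86]
 [ 0.27 -1.7 ]]
res at old [[-0.77 -0.81]
 [ 0.26 -1.42]
 [-1.89  2.12]
 [-0.19  1.13]
 [-2.96 -2.85]
 [-1.38 -1.04]
 [-5.99  2.51]
 [-2.14 -2.78]
 [-0.43 -1.31]]
[1.01]
```

```bash
python3 - <<'E'
import cv2,numpy as np
a=cv2.imread("pics/s1.png"); b=cv2.imread("pics/s2.png")
f=lambda i,x,y,w,h,s:cv2.resize(i[y:y+h,x:x+w],(w*s,h*s),interpolation=2)
o=np.zeros((600,800,3),np.uint8)
o[:400,:300]=f(a,195,170,30,40,10); o[:400,300:560]=f(a,264,155,26,40,10); 
c=f(b,150,160,60,100,4); o[:400,560:800]=c
o[400:600,:800]=f(b,170,215,160,40,5)
cv2.imwrite("pics/f.png",o)
E
```

```text
(no output)
```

View pics/f.png

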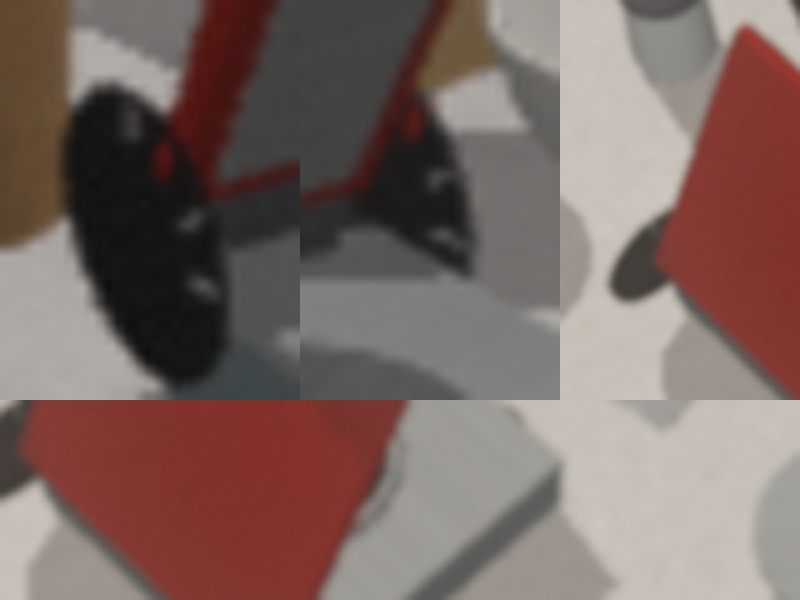

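```bash
cat >> fit2.py <<'E'
print("---")
tk=[((207.8,182),90,1),((211.3,185.6),60,1),((214.1,192),30,1),((215.2,198.8),0,1),((275.3,167.2),60,-1),((277.8,173.2),30,-1),((278.5,178.8),0,-1)]
def res3(q):
    p=q[:3]; r=[]
    for c,a,s in tk: r.append(proj(D,W(p,hood(q[4],s*q[5],0,np.radians(a))))-np.array(c))
    r=[np.concatenate(r)]
    R0=[proj(D,W(p,X))-of-np.array(c)/4 for c,X in fx[:2]]+[proj(D,W(p,hood(a,y,t,q[3])))-of-np.array(c)/4 for c,a,y,t in hd if a>100]
    R0.append(rimc(p,D)-of-np.array((311,355.5))/4)
    return np.r_[r[0],np.concatenate(R0)]
f=least_squares(res3,[602,-15,-.19,1.04,35,113],loss="soft_l1"); print(f.x); print(res3(f.x).reshape(-1,2))
E
python3 fit2.py | sed -n '/---/,$p'
```

```text
---
[598.65 -11.21  -0.19   1.01  37.86 114.25]
[[ 0.28  0.24]
 [ 0.18  0.55]
 [ 0.11  0.22]
 [ 0.27 -0.05]
 [ 0.03  0.02]
 [ 0.16 -0.44]
 [ 0.39  0.03]
 [-0.45  0.03]
 [ 0.53 -0.83]
 [-1.34  0.12]
 [ 0.25  1.75]
 [-0.47 -0.39]
 [-0.31 -0.65]]
```

```bash
cat >> fit2.py <<'E'
print("===")
im=D["frame"].astype(int); P=f.x[:3]
red=(im[:,:,0]>80)&(im[:,:,0]>2*im[:,:,1])
rows=range(142,164)
L=[];Rr=[]
for v in rows:
    c=np.where(red[v,200:300])[0]+200; L.append(c.min()); Rr.append(c.max()+1)
print(L);print(Rr)
def col(P,a,y,t,v):
    q=np.array([proj(D,W(P,hood(r,y,t,a))) for r in np.linspace(0,219,50)]); return np.interp(v,q[::-1,1][np.argsort(q[::-1,1])],q[::-1,0][np.argsort(q[::-1,1])])
rows=np.array(rows)+.5
for a in (.98,1.01,1.03,1.05,1.07):
    print(a,"L",np.mean(col(P,a,108,16,rows)-L),"R0",np.mean(col(P,a,-108,0,rows)-Rr),"R16",np.mean(col(P,a,-108,16,rows)-Rr))
E
python3 fit2.py | sed -n '/===/,$p'
```

```text
===
[np.int64(225), np.int64(225), np.int64(225), np.int64(224), np.int64(224), np.int64(224), np.int64(223), np.int64(223), np.int64(223), np.int64(222), np.int64(222), np.int64(221), np.int64(221), np.int64(221), np.int64(221), np.int64(220), np.int64(220), np.int64(220), np.int64(219), np.int64(219), np.int64(219), np.int64(218)]
[np.int64(229), np.int64(228), np.int64(227), np.int64(227), np.int64(227), np.int64(226), np.int64(226), np.int64(225), np.int64(225), np.int64(225), np.int64(224), np.int64(224), np.int64(224), np.int64(223), np.int64(223), np.int64(223), np.int64(222), np.int64(222), np.int64(222), np.int64(221), np.int64(221), np.int64(221)]
0.98 L 1.5852817248218427 R0 58.72618862869149 R16 53.71287608522661
1.01 L 0.10070874442476581 R0 57.654459752656855 R16 52.85237244190737
1.03 L -0.8299761541787738 R0 56.98563588129375 R16 52.31255493807924
1.05 L -1.7144379652012611 R0 56.34957593973042 R16 51.797028812176
1.07 L -2.556798608011462 R0 55.74345671936981 R16 51.303697472662265
```

```bash
cat > ov.py <<'E'
from h import *
exec(open("fit2.py").read().split("th=np")[0])
p=eyes.capture("wrist"); save(p,"w3.png",(100,40,460,310),2)
im=cv2.imread("pics/w3.png")
for pose,c,a in (((598.7,-11.2,-.19),(0,255,0),1.01),((598.7,-11.2,-.19),(255,255,0),1.05)):
    for y in range(-108,109,9):
        for r,t,k in ((219,16,1),(263,15,abs(y)<13),(219,0,1)):
            if k:
                q=(proj(p,W(pose,hood(r,y,t,a)),1)-[100,40])*2; cv2.circle(im,tuple(int(x) for x in np.round(q)),2,c,-1)
cv2.imwrite("pics/w3o.png",im)
E
python3 ov.py
```

```text
(no output)
```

View pics/w3o.png

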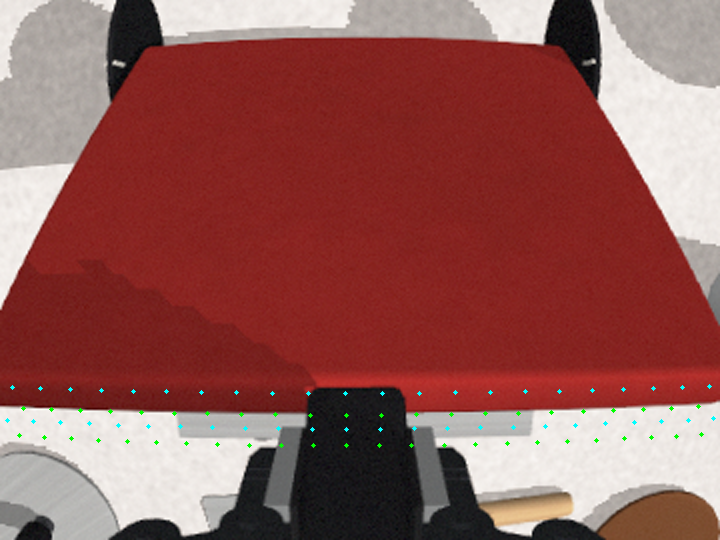

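Wrist overlay: the hood's front face spans rows 370–408 on the crop, while the 1.05 model predicts 393–428. The side view suggested about 1.01, so the two disagree. I'll run a joint fit with small camera-calibration nuisances to settle it.

```bash
cat > fit4.py <<'E'
exec(open("fit2.py").read().split('print("---")')[0].replace("print","(lambda *a:0)"))
exec([l for l in open("fit2.py") if l.startswith("tk=")][0])
S=eyes.capture("scene"); Q=eyes.capture("wrist")
w=lambda u,v:np.array([100+u/2,40+v/2])
wr=[((150,46),3,108,16),((561,46),3,-108,16),((118,63),None,114,90),((590,61),None,-114,90)]
wrow=[(250,371,16),(450,371,16),(200,409,0),(550,407,0)]
rows=np.arange(142,164); Lc=np.polyval(np.polyfit(rows,[225,225,225,224,224,224,223,223,223,222,222,221,221,221,221,220,220,220,219,219,219,218],1),[143,152,162])
# scene raw picks (crop f.png): back-left(right in px) corners etc
def cam(P,n):
    P=dict(P); V=np.array(P["view"]).copy(); d=R.from_rotvec(n[3:6]/1000).as_matrix(); V[:3,:3]=d@V[:3,:3]; V[:3,3]=d@V[:3,3]+n[:3]; P["view"]=V; return P
def edge(P,row,t,p,a,u):
    q=np.array([proj(P,W(p,hood(219,y,t,a)),1) for y in np.linspace(-100,100,21)]); i=np.argsort(q[:,0]); return np.interp(u,q[i,0],q[i,1])
def res(q):
    p=q[:3];a=q[3]; d=cam(D,q[6:12]); v=cam(Q,q[12:18]); r=[]
    for c,an,s in tk: r.append(proj(d,W(p,hood(q[4],s*q[5],0,np.radians(an))))-np.array(c))
    for c,X in fx: r.append((proj(d,W(p,X))-of-np.array(c)/4)*.7)
    r.append(rimc(p,d)-of-np.array((311,355.5))/4)
    for c,rr,y,t in hd:
        if rr>100: r.append((proj(d,W(p,hood(rr,y,t,a)))-of-np.array(c)/4)*.7)
    e=np.array([proj(d,W(p,hood(rr,108,16,a))) for rr in np.linspace(40,219,30)]); i=np.argsort(e[:,1]); r.append(np.interp([143.5,152.5,162.5],e[i,1],e[i,0])-Lc)
    for c,rr,y,t in wr:
        X=hood(rr,y,t,a) if rr else hood(q[4],np.sign(y)*q[5],0,np.pi/2)
        r.append((proj(v,W(p,X),1)-w(*c))*.5)
    r.append(np.array([edge(v,None,t,p,a,100+u/2)-(40+vv/2) for u,vv,t in wrow])*.5)
    # prior: tab grip location along circle (kinematic) soft
    r.append(q[6:18]/np.tile([2,2,2,3,3,3],2)); return np.concatenate([np.ravel(x) for x in r])
f=least_squares(res,np.r_[600,-13,-.19,1.05,38,114,np.zeros(12)],loss="soft_l1")
J=f.jac; print(f.x[:6],"cov",np.sqrt(np.diag(np.linalg.pinv(J.T@J)))[:6]); print("nuis",f.x[6:]); print(res(f.x)[:-12])
E
python3 fit4.py
```

```text
Traceback (most recent call last):
  File "fit4.py", line 1, in <module>
    exec(open("fit2.py").read().split('print("---")')[0].replace("print","(lambda *a:0)"))
    ~~~~^^^^^^^^^^^^^^^^^^^^^^^^^^^^^^^^^^^^^^^^^^^^^^^^^^^^^^^^^^^^^^^^^^^^^^^^^^^^^^^^^^
SyntaxError: invalid syntax
```

```bash
sed -i '1s/.*/exec(open("fit2.py").read().split("f=least_squares")[0])/' fit4.py; python3 fit4.py
```

```text
[603.55 -16.85  -0.18   1.04  37.37 115.34] cov [2.59 2.43 0.01 0.01 2.15 1.18]
nuis [ 0.37 -0.51 -0.41 -1.91 -0.01 -1.26 -0.38  0.82 -5.78 -1.42  0.33 -0.44]
[ 0.47  0.52  0.35  0.75  0.24  0.32  0.38 -0.07  0.24  0.14  0.34 -0.43
  0.55 -0.07  0.15 -0.24  0.39 -0.74 -0.67  1.79  0.07  1.01 -0.03 -0.76
 -1.14 -0.95 -0.06  0.3  -1.02 -1.01 -0.34 -0.48 -0.64 -0.3  -0.82 -0.05
 -1.59  0.27 -0.06  0.31 -0.44  0.98  0.53  0.18 -0.36]
```

Joint fit: hood 1.04 ± 0.01 rad (kinematics say 1.053), so 60° is met. I release and back off upward.

Request:
drive_tool --series "0 0 0 0 0 0 0.6; 0 0 0 0 0 0 0.6; 0 0 0 0 0 0 0.6; 0 0 0 0 0 0 0.6; 0 0 -0.2 0 0 0 0.6; 0 0 -0.5 0 0 0 0.6; 0 0 -0.8 0 0 0 0.6; 0 0 -0.8 0 0 0 0.6"

```text
time_s: 9.8
eef_pos: [596.2, -13.4, 370.6]
ee_rot: [0.003, 0.995, -0.095, 0.006]
force: [0.1, -0.2, 0.8]
grip_width: 0.599
```

```bash
python3 - <<'E'
from plan import *
plan([((500,10,350),tool(-.19)),((430,20,300),tool(-.19,.45)),((420,20,260),tool(-.19,.6))])
E
```

```text
now 9.8 [596.234 -13.405 370.561] force [ 0.082 -0.158  0.789] grip 0.5987333770778128 j [-0.217  0.431  0.978 -0.005  1.72   1.543]
[500.  10. 350.]  row: -0.826 -0.041 0.161 0.01 -0.026 -0.0 | mm 101 deg 0.8
[430.  20. 300.]  row: -0.589 0.028 0.417 -0.0 0.9 0.0 | mm 87 deg 25.8
[420.  20. 260.]  row: -0.219 0.016 0.265 0.0 0.3 0.0 | mm 41 deg 8.6
```

Request:
drive_tool --series "-0.83 -0.04 0.1 0 0 0 0.6; -0.83 -0.04 0.1 0 0 0 0.6; -0.83 -0.04 0.1 0 0 0 0.6; -0.83 -0.04 0.1 0 0 0 0.6"

```text
time_s: 10.2
eef_pos: [499.0, 10.3, 357.6]
ee_rot: [0.003, 0.995, -0.095, 0.007]
force: [-0.8, 0.8, 0.1]
grip_width: 0.604
```

Request:
drive_tool --series "-0.59 0.03 0.42 0 1 0 0.6; -0.59 0.03 0.42 0 1 0 0.6; -0.59 0.03 0.42 0 1 0 0.6; -0.59 0.03 0.42 0 1 0 0.6; -0.59 0.03 0.42 0 1 0 0.6"

```text
time_s: 10.7
eef_pos: [428.8, 19.9, 306.1]
ee_rot: [0.027, 0.963, -0.091, 0.254]
force: [0.2, -0.2, 0.3]
grip_width: 0.598
```

```bash
python3 - <<'E'
from plan import *
import pickle
plan([])
p=eyes.capture("wrist"); save(p,"w4.png",None,1.4286); pickle.dump(p,open("w4.pkl","wb"))
print(proj(p,(602,-15,66),1)*1.4286,proj(p,(431,273,53),1)*1.4286)
print([(r["rect"],r["confidence"]) for r in nets.spot_in("cover_knob",p)])
plan([((431,120,280),tool(-.1,.6))])
E
```

```text
now 10.7 [428.826  19.926 306.129] force [ 0.16  -0.195  0.293] grip 0.5977241948135494 j [-0.241 -0.231  1.958  0.027  0.9    1.507]
[398.561 191.85 ] [143.741 419.941]
[([407.3, 273.1, 478.4, 354.1], 0.73), ([1.4, 227.5, 52.5, 298.7], 0.68), ([77.5, 248.6, 151.6, 328.0], 0.6)]
now 10.8 [430.368  19.363 307.112] force [0.158 0.232 0.042] grip 0.5991779329683181 j [-0.241 -0.227  1.952  0.026  0.904  1.508]
[431. 120. 280.]  row: -0.242 -0.826 0.118 0.104 0.174 -0.148 | mm 104 deg 7.2
```

View pics/w4.png

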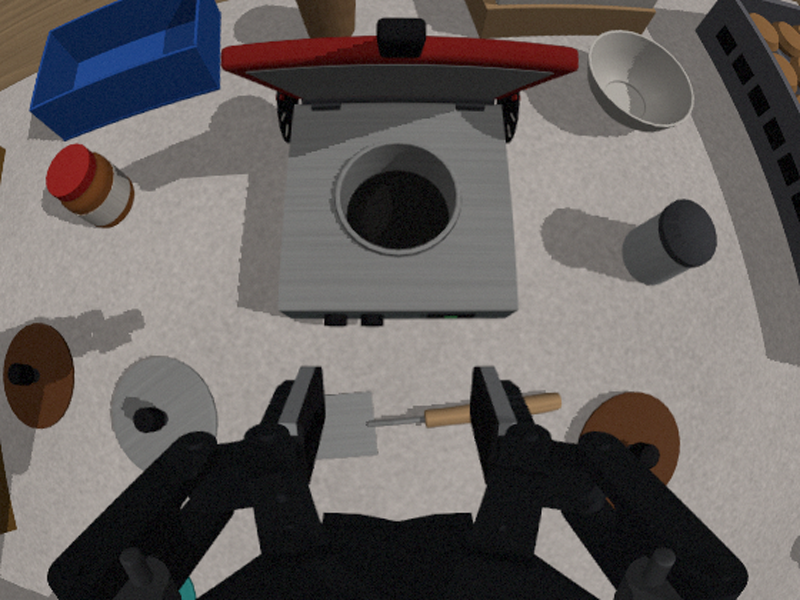

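The picture shows the pot mouth at about (398,198), the deck edges and the steel cover's knob at (151,419). I fit the rim centre from these and get the knob.

```bash
cat > rim.py <<'E'
from plan import *
import pickle
from scipy.optimize import least_squares
p=pickle.load(open("w4.pkl","rb")); g=cv2.cvtColor(p["frame"],cv2.COLOR_RGB2GRAY); k=1.4286
def circ(c,r,z): t=np.linspace(0,2*np.pi,180); return np.array([proj(p,(c[0]+r*np.cos(a),c[1]+r*np.sin(a),z),1) for a in t])
for c in ((602,-15),(599,-11),(603.5,-17)):
    for r in (55,60): q=circ(c,r,66); print(c,r,q.min(0)*k,q.max(0)*k)
# deck corners picks: front-left(278,310) front-right(518,308) z60; bottom hidden
def W(q,X): c,s=np.cos(q[2]),np.sin(q[2]); return (q[0]+c*X[0]-s*X[1],q[1]+s*X[0]+c*X[1],X[2])
ext=np.array([334,143,462,256])/k
def res(q):
    C=circ(q[:2],60,66); r=np.r_[C.min(0),C.max(0)]-ext
    d=[proj(p,W(q,(-110,s*110,60)),1)-np.array(u)/k for s,u in ((1,(278,310)),(-1,(518,308)))]
    return np.r_[r,np.ravel(d)]
f=least_squares(res,[602,-15,-.19]); print(f.x,res(f.x))
print("knob z53:",onz(p,151/k,414/k,53,1),"disc centre z13:",onz(p,164/k,416/k,13,1))
E
python3 rim.py
```

```text
(602, -15) 55 [340.293 141.341] [456.724 247.593]
(602, -15) 60 [335.04  137.024] [461.95  252.892]
(599, -11) 55 [336.594 144.556] [453.351 251.502]
(599, -11) 60 [331.336 140.205] [458.602 256.827]
(603.5, -17) 55 [342.137 139.745] [458.399 245.646]
(603.5, -17) 60 [336.887 135.445] [463.614 250.932]
[599.822 -13.807  -0.182] [ 0.091 -2.761 -0.514 -0.415 -0.087  1.117  0.518  1.497]
knob z53: [435.973 263.264  53.   ] disc centre z13: [432.643 270.325  13.   ]
```

```bash
cat > gp.py <<'E'
from plan import *
def tcp(G,head=-.19,lean=.65):
    Q=tool(head,lean); return np.array(G,float)+18.7*Q.as_matrix()[:,2],Q
E
python3 - <<'E'
from gp import *
plan([tcp((428,130,260)),tcp((428,220,180)),tcp((425,268,140))])
E
```

```text
now 10.8 [430.368  19.363 307.112] force [0.158 0.232 0.042] grip 0.5991779329683181 j [-0.241 -0.227  1.952  0.026  0.904  1.508]
[439.113 127.863 245.113]  row: -0.338 -0.904 0.397 0.009 0.274 0.005 | mm 125 deg 7.8
[439.113 217.863 165.113]  row: -0.516 -0.737 0.445 0.0 0.0 0.0 | mm 120 deg 0.0
[436.113 265.863 125.113]  row: -0.281 -0.388 0.205 0.0 0.0 0.0 | mm 63 deg 0.0
```

Request:
drive_tool --series "-0.34 -0.9 0.4 0 0.27 0 0.6; -0.34 -0.9 0.4 0 0.27 0 0.6; -0.34 -0.9 0.4 0 0.27 0 0.6; -0.34 -0.9 0.4 0 0.27 0 0.6"

```text
time_s: 11.2
eef_pos: [439.4, 130.4, 242.4]
ee_rot: [0.032, 0.945, -0.087, 0.314]
force: [0.8, -0.7, -0.9]
grip_width: 0.6
```

Request:
drive_tool --series "-0.52 -0.74 0.44 0 0 0 0.6; -0.52 -0.74 0.44 0 0 0 0.6; -0.52 -0.74 0.44 0 0 0 0.6; -0.52 -0.74 0.44 0 0 0 0.6; -0.8 -1 0.65 0 0 0 0.6; -0.8 -1 0.65 0 0 0 0.6; -0.8 -1 0.65 0 0 0 0.6"

```text
time_s: 11.9
eef_pos: [438.6, 248.1, 133.9]
ee_rot: [0.03, 0.948, -0.084, 0.304]
force: [-0.4, -0.2, -0.4]
grip_width: 0.603
```

```bash
cat > cv.py <<'E'
from gp import *
import pickle,sys
from scipy.optimize import minimize
def grad(p):
    g=cv2.GaussianBlur(cv2.cvtColor(p["frame"],cv2.COLOR_RGB2GRAY).astype(np.float32),(0,0),1.0); return cv2.magnitude(cv2.Sobel(g,5,1,0),cv2.Sobel(g,5,0,1))
t=np.linspace(0,2*np.pi,240,endpoint=False)
def score(p,G,c,circles,mask=None):
    s=0
    for r,z in circles:
        q=np.array([proj(p,(c[0]+r*np.cos(a),c[1]+r*np.sin(a),z),1) for a in t]).astype(np.float32)
        v=cv2.remap(np.minimum(G,150),q[None,:,0],q[None,:,1],1)[0]; s+=v.mean()
    return s
def search(p,c0,circles,w=14):
    G=grad(p); best=None
    for st_ in (2,.5):
        for dx in np.arange(-w,w+.1,st_):
            for dy in np.arange(-w,w+.1,st_):
                s=score(p,G,(c0[0]+dx,c0[1]+dy),circles)
                if best is None or s>best[0]: best=(s,c0[0]+dx,c0[1]+dy)
        c0=best[1:]; w=2
    return np.round(best,1)
if __name__=="__main__":
    p=eyes.capture("wrist"); pickle.dump(p,open("w5.pkl","wb")); save(p,"w5.png",None,1.4286)
    print("cover by disc",search(p,(432,269),[(66,13)]),"knob top proj",proj(p,(432,269,53),1))
    print([(np.round(r["rect"]),r["confidence"]) for r in nets.spot_in("cover",p)])
    o=pickle.load(open("w4.pkl","rb")); print("rim w4",search(o,(600,-14),[(60,66),(55,66)]),search(o,(600,-14),[(60,66)]),search(o,(600,-14),[(60,60)]),"cover w4",search(o,(432,269),[(66,13)]))
    plan([])
E
python3 cv.py
```

```text
cover by disc [ 48.8 431.5 276. ] knob top proj [252.157 294.005]
[(array([176., 224., 324., 368.]), 0.82), (array([ 23., 191., 120., 313.]), 0.57)]
rim w4 [171.3 601.  -14.5] [ 83.9 600.5  -8.5] [ 92.4 602.5  -9. ] cover w4 [ 74.5 434.5 277. ]
now 12.0 [438.43  247.843 134.668] force [-0.303  0.201  0.26 ] grip 0.5970291021028031 j [ 0.462  0.241  2.028 -0.829  0.499  2.878]
```

View pics/w5.png

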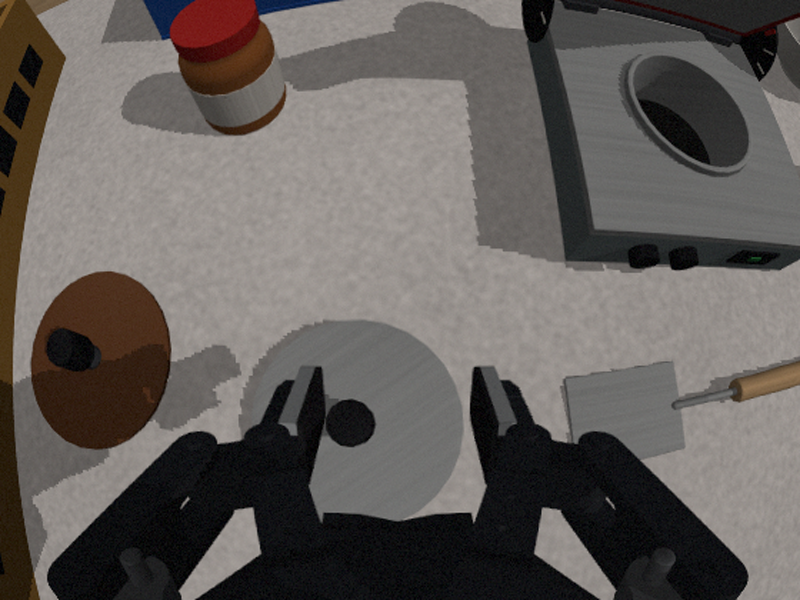

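The picture shows the knob at (350,423) and both pads straddling it, offset about 8 px. Joint 6 sits at its range limit with this heading, so I turn the tool toward the arm's azimuth for the pick.

```bash
python3 - <<'E'
from gp import *
import pickle
p=pickle.load(open("w5.pkl","rb")); print(onz(p,350/1.4286,423/1.4286,53,1))
plan([tcp((431.5,275.5,125),.3),tcp((431.5,275.5,90),.3),tcp((431.5,275.5,43),.3)])
E
```

```text
[431.309 274.536  53.   ]
now 12.0 [438.43  247.843 134.668] force [-0.303  0.201  0.26 ] grip 0.5970291021028031 j [ 0.462  0.241  2.028 -0.829  0.499  2.878]
[442.312 278.844 110.113]  row: -0.13 -0.261 0.157 0.578 0.056 -0.766 | mm 40 deg 27.5
[442.312 278.844  75.113]  row: -0.177 0.0 0.232 0.0 0.0 0.0 | mm 35 deg 0.0
[442.312 278.844  28.113]  row: -0.237 0.0 0.312 0.0 0.0 0.0 | mm 47 deg 0.0
```

Request:
drive_tool --series "-0.13 -0.2 0 0.578 0.056 -0.766 0.6; -0.13 -0.258 0.157 0.578 0.056 -0.766 0.6; -0.13 -0.258 0.157 0.578 0.056 -0.766 0.6; -0.13 -0.258 0.157 0.578 0.056 -0.766 0.6; -0.13 -0.258 0.157 0.578 0.056 -0.766 0.6; -0.13 -0.258 0.157 0.578 0.056 -0.766 0.6; -0.13 -0.258 0.157 0.578 0.056 -0.766 0.6"

```text
time_s: 12.7
eef_pos: [443.3, 277.5, 111.4]
ee_rot: [-0.047, 0.937, 0.141, 0.317]
force: [-1.2, -0.8, -0.5]
grip_width: 0.597
```

```bash
python3 - <<'E'
from cv import *
plan([tcp((431.5,275,90),.3),tcp((431.5,275,43),.3)])
p=eyes.capture("wrist"); save(p,"w6.png",None,1.4286)
pickle.dump(p,open("w6.pkl","wb"))
print("disc",search(p,(432,274),[(66,13)],8))
g=cv2.cvtColor(p["frame"],cv2.COLOR_RGB2GRAY); u=proj(p,(431.5,275,53),1); print(u)
# knob dark blob
m=(g<35).astype(np.uint8); n,l,s,c=cv2.connectedComponentsWithStats(m); 
for i in range(1,n):
    if 150<s[i,4]<3000 and np.hypot(*(c[i]-u))<60: print(s[i],c[i],onz(p,*c[i],53,1))
E
```

```text
now 12.7 [443.258 277.518 111.39 ] force [-1.163 -0.759 -0.527] grip 0.596885478683349 j [ 0.351  0.249  2.122 -0.269  0.123  1.881]
[442.312 278.344  75.113]  row: -0.188 -0.009 0.237 0.003 -0.004 -0.003 | mm 36 deg 0.2
[442.312 278.344  28.113]  row: -0.237 0.0 0.312 0.0 0.0 0.0 | mm 47 deg 0.0
disc [ 50.2 432.5 284. ]
[277.088 299.11 ]
[ 259  281   36   37 1034] [276.482 298.798] [431.583 275.451  53.   ]
```

Knob confirmed at (431.6, 275.5). But j5 = 0.12 is near its limit, so leaning further down at this heading could be out of reach. I'll fit quick kinematics from logged poses and choose a feasible heading.

```bash
cat > kin.py <<'E'
from gp import *
from scipy.optimize import least_squares
data=[([-1.453,.313,1.498,0,1.331,-.223],(175.5,-494.8,231.3)),([-.581,.021,1.668,-.002,1.453,1.146],(397.2,-121.9,299.1)),
([-.28,.133,1.646,-.001,1.364,1.482],(453.6,-9.7,260.7)),([-.226,.361,1.83,-.005,.953,1.537],(469.35,10.1,93.9)),
([-.217,.431,.978,-.005,1.72,1.543],(596.2,-13.4,370.6)),([-.241,-.227,1.952,.026,.904,1.508],(430.4,19.4,307.1)),
([.462,.241,2.028,-.829,.499,2.878],(438.4,247.8,134.7)),([.351,.249,2.122,-.269,.123,1.881],(443.3,277.5,111.4))]
Ry=lambda a:R.from_euler("y",a); Rz=lambda a:R.from_euler("z",a)
def fk(j,m):
    a,d,h,L2,L3,e3,T,s4=m
    p=np.array([a,d,h]); Q=Rz(0)
    q=Ry(j[1]); p=p+q.apply([0,0,L2]); q=q*Ry(j[2]); p=p+q.apply([e3,0,L3]); q=q*Rz(S4*j[3]); q=q*Ry(j[4]); p=p+q.apply([0,0,T]); q=q*Rz(S6*j[5]+C6)
    return Rz(j[0]).apply(p),Rz(j[0])*q
S4,S6,C6=1,1,0
best=None
for S4 in (1,-1):
    f=least_squares(lambda m:np.concatenate([fk(j,m)[0]-np.array(X) for j,X in data]),[0,116,200,350,350,0,200,0]); print(S4,f.cost,f.x)
    if best is None or f.cost<best[0]: best=(f.cost,f.x,S4)
M=best[1];S4=best[2]
s,p,q=st(); j=s["joints"]
S6=1;b=None
for S6 in (1,-1):
  C6=0; rel=(fk(j,M)[1].inv()*q).as_rotvec(); 
  C6=rel[2]; e=[]
  j0=data[0][0]; q0=R.from_quat([.985,.17,0,0]); print("S6",S6,C6,(fk(j0,M)[1].inv()*q0).as_rotvec())
E
python3 kin.py
```

```text
1 0.25814423380652357 [ -0.32  116.368 201.393 438.887 397.772  38.92  255.316   0.   ]
-1 10129.737791736085 [ 79.902  99.067  83.178 348.596 338.35  -19.436 111.838   0.   ]
S6 1 1.5707963267948961 [-0.    -0.    -0.001]
S6 -1 -0.9453012694099477 [-0.    -0.     2.069]
```

```bash
cat > ik.py <<'E'
import io,contextlib
with contextlib.redirect_stdout(io.StringIO()): 
    from kin import *
import kin
kin.S4,kin.S6,kin.C6=1,1,1.5708
lo=np.array([-2.94,-.97,.19,-1.23,.02,-2.88]); hi=np.array([2.94,2.17,2.56,4.37,3.11,2.88])
def ik(P,Q,j0):
    def r(j):
        a,b=fk(j,M); return np.r_[(a-P)/100,(b.inv()*Q).as_rotvec()]
    f=least_squares(r,np.clip(j0,lo+.001,hi-.001),bounds=(lo,hi)); return f.x,np.linalg.norm(f.fun)
if __name__=="__main__":
    s,p,q=st(); J=s["joints"]
    for lean in (.45,.55,.65):
        for head in (.3,.6,.9,1.2,1.5):
            j=J; o=[]
            for z in (110,43): j,e=ik(*tcp((431.5,275.5,z),head,lean),j); o.append((np.round(j,2),round(e,3)))
            print(lean,head,o[0][1],o[1])
    for lean in (.45,.55,.65): 
        for z in (150,110): print("place",lean,ik(*tcp((601,-14.5,z),-.19,lean),[-.2,.4,1.8,0,.5,1.5]))
E
python3 ik.py
```

```text
0.45 0.3 0.0 (array([ 0.35,  0.45,  2.05, -0.11,  0.2 ,  1.72]), np.float64(0.0))
0.45 0.6 0.0 (array([0.27, 0.44, 2.06, 0.6 , 0.25, 0.69]), np.float64(0.0))
0.45 0.9 0.0 (array([0.2 , 0.45, 2.04, 0.79, 0.4 , 0.18]), np.float64(0.0))
0.45 1.2 0.0 (array([ 0.16,  0.47,  2.  ,  0.77,  0.57, -0.11]), np.float64(0.0))
0.45 1.5 0.0 (array([ 0.13,  0.51,  1.92,  0.69,  0.74, -0.33]), np.float64(0.0))
0.55 0.3 0.0 (array([ 0.35,  0.45,  2.11, -0.63,  0.05,  2.24]), np.float64(0.0))
0.55 0.6 0.0 (array([0.25, 0.44, 2.13, 1.27, 0.19, 0.01]), np.float64(0.0))
0.55 0.9 0.0 (array([ 0.17,  0.45,  2.1 ,  1.16,  0.39, -0.21]), np.float64(0.0))
0.55 1.2 0.0 (array([ 0.11,  0.48,  2.04,  1.  ,  0.58, -0.36]), np.float64(0.0))
0.55 1.5 0.0 (array([ 0.08,  0.52,  1.95,  0.84,  0.77, -0.5 ]), np.float64(0.0))
0.65 0.3 0.0 (array([ 0.35,  0.44,  2.12, -1.23,  0.02,  2.84]), np.float64(0.078))
0.65 0.6 0.0 (array([ 0.23,  0.45,  2.18,  2.02,  0.24, -0.75]), np.float64(0.0))
0.65 0.9 0.0 (array([ 0.13,  0.46,  2.15,  1.51,  0.43, -0.59]), np.float64(0.0))
0.65 1.2 0.0 (array([ 0.07,  0.49,  2.08,  1.2 ,  0.63, -0.6 ]), np.float64(0.0))
0.65 1.5 0.0 (array([ 0.04,  0.54,  1.98,  0.97,  0.82, -0.65]), np.float64(0.0))
place 0.45 (array([-0.225,  0.396,  1.731,  0.028,  0.565,  1.515]), np.float64(8.071222555166656e-11))
place 0.45 (array([-0.225,  0.457,  1.765,  0.034,  0.47 ,  1.509]), np.float64(3.741766929500292e-11))
place 0.55 (array([-0.227,  0.374,  1.801,  0.047,  0.417,  1.496]), np.float64(4.607240076229756e-13))
place 0.55 (array([-0.227,  0.44 ,  1.833,  0.061,  0.319,  1.482]), np.float64(1.2385193285981551e-15))
place 0.65 (array([-0.228,  0.36 ,  1.867,  0.088,  0.265,  1.455]), np.float64(7.53432344274124e-12))
place 0.65 (array([-0.228,  0.432,  1.897,  0.141,  0.165,  1.401]), np.float64(1.3105120674261074e-13))
```

```bash
python3 - <<'E'
from ik import *
s,p,q=st(); j=s["joints"]
for P,Q in [tcp((431.6,275.4,z),.8,.62) for z in (110,75,43)]:
    j,e=ik(P,Q,j); print(np.round(j,2),round(e,3))
plan([tcp((431.6,275.4,z),.8,.62) for z in (110,75,43)])
E
```

```text
[0.17 0.28 2.12 1.04 0.41 0.04] 0.0
[ 0.17  0.37  2.14  1.28  0.36 -0.22] 0.0
[ 0.17  0.45  2.15  1.53  0.35 -0.49] 0.0
now 12.75 [443.074 277.751 111.199] force [-0.25   0.252  0.06 ] grip 0.6031566270431727 j [ 0.352  0.249  2.122 -0.272  0.124  1.884]
[439.17  283.194  94.78 ]  row: -0.097 -0.053 0.098 0.597 -0.062 -0.808 | mm 18 deg 28.8
[439.17  283.194  59.78 ]  row: -0.169 0.0 0.237 0.0 0.0 0.0 | mm 35 deg 0.0
[439.17  283.194  27.78 ]  row: -0.155 0.0 0.217 0.0 0.0 0.0 | mm 32 deg 0.0
```

Request:
drive_tool --series "-0.1 -0.05 0.1 0.6 -0.06 -0.81 0.6; -0.1 -0.05 0.1 0.6 -0.06 -0.81 0.6; -0.1 -0.05 0.1 0.6 -0.06 -0.81 0.6; -0.1 -0.05 0.1 0.6 -0.06 -0.81 0.6; -0.1 -0.05 0.1 0.6 -0.06 -0.81 0.6; -0.1 -0.05 0.1 0.6 -0.06 -0.81 0.6; -0.1 -0.05 0.1 0.6 -0.06 -0.81 0.6; -0.1 -0.05 0.1 0.6 -0.06 -0.81 0.6; -0.1 -0.05 0.1 0.6 -0.06 -0.81 0.6; -0.1 -0.05 0.1 0.6 -0.06 -0.81 0.6; -0.1 -0.05 0.1 0.6 -0.06 -0.81 0.6; -0.1 -0.05 0.1 0.6 -0.06 -0.81 0.6"

```text
time_s: 13.95
eef_pos: [439.0, 283.0, 94.5]
ee_rot: [-0.119, 0.877, 0.371, 0.281]
force: [-0.8, 0.1, -0.5]
grip_width: 0.601
```

```bash
python3 - <<'E'
from gp import *
p=eyes.capture("wrist"); save(p,"w7.png",None,1.4286)
g=cv2.cvtColor(p["frame"],cv2.COLOR_RGB2GRAY); u=proj(p,(431.6,275.4,53),1)
n,l,s,c=cv2.connectedComponentsWithStats((g<35).astype(np.uint8))
for i in range(1,n):
    if 150<s[i,4]<3000 and np.hypot(*(c[i]-u))<60: print(u,s[i],c[i],onz(p,*c[i],53,1))
plan([tcp((431.6,275.4,z),.8,.62) for z in (75,43)])
E
```

```text
[277.987 294.093] [ 259  275   40   39 1193] [278.096 293.987] [431.695 275.4    53.   ]
now 14.0 [438.952 283.061  94.513] force [ 0.199 -0.32   0.042] grip 0.6020107831028472 j [0.172 0.283 2.122 1.046 0.407 0.027]
[439.17  283.194  59.78 ]  row: -0.167 0.001 0.237 -0.003 -0.002 0.002 | mm 35 deg 0.1
[439.17  283.194  27.78 ]  row: -0.155 0.0 0.217 0.0 0.0 0.0 | mm 32 deg 0.0
```

Knob position agrees to within 0.1 mm. I descend and close.

Request:
drive_tool --series "-0.1 0 0.14 0 0 0 0.6; -0.167 0 0.237 0 0 0 0.6; -0.22 0 0.31 0 0 0 0.6; -0.28 0 0.4 0 0 0 0.6; -0.322 0 0.454 0 0 0 0.6; -0.322 0 0.454 0 0 0 0.6; -0.322 0 0.454 0 0 0 0.5; -0.322 0 0.454 0 0 0 0.1; -0.322 0 0.454 0 0 0 0; -0.322 0 0.454 0 0 0 0; -0.322 0 0.454 0 0 0 0; -0.322 0 0.454 0 0 0 0; -0.322 0 0.454 0 0 0 0; -0.322 0 0.454 0 0 0 0" --newtons 50

```text
time_s: 15.4
eef_pos: [439.4, 283.4, 28.4]
ee_rot: [-0.119, 0.877, 0.371, 0.282]
force: [-3.6, -1.9, 6.9]
grip_width: 0.288
```

```bash
python3 - <<'E'
from ik import *
s,p,q=st(); j=s["joints"]
w=[tcp((431.6,275.4,90),.8,.62),tcp((425,250,180),.8,.62),tcp((420,170,185),.35,.62),tcp((440,80,185),0,.62),tcp((490,6.5,175),-.19,.62)]
for P,Q in w: j,e=ik(P,Q,j); print(np.round(j,2),round(e,3))
plan(w)
print("head",np.arctan2(q.as_matrix()[1,2],q.as_matrix()[0,2]),"jaw tilt",q.as_matrix()[2,1],"G",p-18.7*q.as_matrix()[:,2])
E
```

```text
[ 0.17  0.33  2.13  1.17  0.38 -0.1 ] 0.0
[0.1  0.1  2.1  0.75 0.57 0.31] 0.0
[ 0.02 -0.02  2.21  0.5   0.4   0.84] 0.0
[-0.12 -0.02  2.21  0.21  0.34  1.27] 0.0
[-0.24  0.1   2.12  0.1   0.31  1.43] 0.0
now 15.4 [439.378 283.424  28.433] force [-3.648 -1.937  6.923] grip 0.2883090302398493 j [ 0.172  0.448  2.153  1.531  0.35  -0.492]
[439.17  283.194  74.78 ]  row: 0.223 0.0 -0.315 -0.002 -0.005 0.003 | mm 46 deg 0.2
[432.57  257.794 164.78 ]  row: 0.281 0.108 -0.721 0.0 0.0 0.0 | mm 94 deg 0.0
[430.207 173.726 169.78 ]  row: -0.396 0.474 -0.334 -0.523 0.0 0.732 | mm 84 deg 25.8
[450.865  80.    169.78 ]  row: -0.086 0.793 -0.062 -0.407 0.0 0.57 | mm 96 deg 20.1
[500.67    4.448 159.78 ]  row: 0.289 0.63 0.309 -0.221 0.0 0.309 | mm 91 deg 10.9
head 0.801530570146509 jaw tilt 0.00012243652522381243 G [431.796 275.593  43.628]
```

Request:
drive_tool --series "0.05 0 -0.07 0 0 0 0; 0.1 0 -0.15 0 0 0 0; 0.16 0 -0.23 0 0 0 0; 0.22 0 -0.315 0 0 0 0; 0.22 0 -0.315 0 0 0 0" --newtons 70

```text
time_s: 15.9
eef_pos: [439.4, 283.1, 75.7]
ee_rot: [-0.119, 0.876, 0.372, 0.283]
force: [-0.1, -0.2, -2.3]
grip_width: 0.284
```

Request:
drive_tool --series "0.07 0.03 -0.18 0 0 0 0; 0.14 0.05 -0.36 0 0 0 0; 0.21 0.08 -0.54 0 0 0 0; 0.28 0.11 -0.72 0 0 0 0; 0.28 0.11 -0.72 0 0 0 0"

```text
time_s: 16.4
eef_pos: [433.5, 257.2, 167.3]
ee_rot: [-0.119, 0.876, 0.372, 0.285]
force: [0.4, 0.4, -3.5]
grip_width: 0.283
```

Request:
drive_tool --series "-0.1 0.12 -0.08 -0.13 0 0.18 0; -0.2 0.24 -0.16 -0.26 0 0.36 0; -0.3 0.36 -0.24 -0.39 0 0.54 0; -0.4 0.474 -0.33 -0.523 0 0.732 0; -0.4 0.474 -0.33 -0.523 0 0.732 0; -0.4 0.474 -0.33 -0.523 0 0.732 0"

```text
time_s: 17.0
eef_pos: [430.7, 173.6, 170.3]
ee_rot: [-0.054, 0.936, 0.168, 0.303]
force: [0.3, 0.6, -2.6]
grip_width: 0.281
```

```bash
python3 - <<'E'
from gp import *
plan([tcp((440,80,185),0,.62),tcp((490,6.5,175),-.19,.62)])
E
```

```text
now 17.0 [430.746 173.588 170.328] force [ 0.32   0.558 -2.575] grip 0.2809109523205136 j [ 0.018 -0.018  2.21   0.523  0.399  0.806]
[450.865  80.    169.78 ]  row: -0.095 0.79 -0.063 -0.414 -0.013 0.577 | mm 96 deg 20.3
[500.67    4.448 159.78 ]  row: 0.289 0.63 0.309 -0.221 0.0 0.309 | mm 91 deg 10.9
```

Request:
drive_tool --series "-0.03 0.2 -0.02 -0.1 0 0.14 0; -0.05 0.4 -0.04 -0.2 0 0.29 0; -0.08 0.6 -0.06 -0.3 0 0.43 0; -0.095 0.79 -0.063 -0.414 -0.013 0.577 0; -0.095 0.79 -0.063 -0.414 -0.013 0.577 0; -0.095 0.79 -0.063 -0.414 -0.013 0.577 0"

```text
time_s: 17.6
eef_pos: [450.7, 80.8, 169.0]
ee_rot: [-0.001, 0.953, 0.002, 0.304]
force: [-0.5, 0.1, -3.3]
grip_width: 0.281
```

Request:
drive_tool --series "0.07 0.16 0.08 -0.06 0 0.08 0; 0.14 0.32 0.15 -0.11 0 0.15 0; 0.21 0.47 0.23 -0.17 0 0.23 0; 0.289 0.63 0.309 -0.221 0 0.309 0; 0.289 0.63 0.309 -0.221 0 0.309 0; 0.289 0.63 0.309 -0.221 0 0.309 0"

```text
time_s: 18.2
eef_pos: [500.3, 6.2, 158.2]
ee_rot: [0.028, 0.949, -0.087, 0.302]
force: [0.4, -0.2, -2.5]
grip_width: 0.281
```

```bash
python3 - <<'E'
from cv import *
s,p,q=st(); G=p-18.7*q.as_matrix()[:,2]; print("G",G)
w=eyes.capture("wrist"); pickle.dump(w,open("w8.pkl","wb")); save(w,"w8.png",None,1.4286)
print("rim",search(w,(601,-14),[(60,66),(55,66)],8),"disc top (z G-27)",search(w,G[:2],[(66,G[2]-43.6+13)],6))
plan([tcp((560,-6.6,155),-.19,.62),tcp((601,-14.3,150),-.19,.62)])
E
```

```text
G [489.634   8.219 173.501]
rim [118.  600.5 -14.5] disc top (z G-27) [ 49.4 488.1   8.7]
now 18.25 [500.119   6.402 158.404] force [-0.331 -0.961 -3.87 ] grip 0.28594864994684743 j [-0.239  0.1    2.12   0.106  0.307  1.425]
[570.67   -8.652 139.78 ]  row: 0.4 0.016 0.474 -0.008 0.006 0.01 | mm 75 deg 0.4
[611.67  -16.352 134.78 ]  row: 0.259 -0.002 0.236 0.0 0.0 0.0 | mm 42 deg 0.0
```

Request:
drive_tool --series "0.1 0 0.12 0 0 0 0; 0.2 0 0.24 0 0 0 0; 0.3 0.01 0.36 0 0 0 0; 0.4 0.016 0.474 0 0 0.01 0; 0.47 0.016 0.53 0 0 0.01 0; 0.54 0.016 0.6 0 0 0.01 0; 0.6 0.016 0.66 0 0 0.01 0; 0.659 0.014 0.71 0 0 0.01 0; 0.659 0.014 0.71 0 0 0.01 0; 0.659 0.014 0.71 0 0 0.01 0"

```text
time_s: 19.25
eef_pos: [611.4, -15.8, 134.5]
ee_rot: [0.027, 0.949, -0.09, 0.302]
force: [1.0, -0.2, -2.3]
grip_width: 0.283
```

```bash
python3 - <<'E'
from cv import *
s,p,q=st(); G=p-18.7*q.as_matrix()[:,2]; print("G",G)
w=eyes.capture("wrist"); pickle.dump(w,open("w9.pkl","wb")); save(w,"w9.png",None,1.4286)
a=eyes.capture("side"); save(a,"s3.png")
print("disc top",search(w,G[:2],[(66,G[2]-43.6+13)],6))
plan([tcp((600.8,-14.5,z),-.19,.62) for z in (125,108,99)])
A=cv2.resize(cv2.imread("pics/s3.png")[100:250,195:335],None,fx=4,fy=4,interpolation=2); B=cv2.resize(cv2.imread("pics/w9.png")[150:600,200:600],None,fx=.6,fy=.6)
o=np.zeros((600,800,3),np.uint8); o[:600,:560]=A; o[:270,560:800]=B; cv2.imwrite("pics/g.png",o)
E
```

```text
G [600.771 -13.831 149.774]
disc top [ 19.6 594.8  -9.8]
now 19.35 [611.269 -15.845 134.616] force [ 0.208  0.03  -3.472] grip 0.2847616516199074 j [-0.228  0.363  1.847  0.084  0.316  1.459]
[611.47  -16.552 109.78 ]  row: -0.117 0.006 0.17 -0.008 0.007 0.001 | mm 25 deg 0.3
[611.47  -16.552  92.78 ]  row: -0.082 0.0 0.115 0.0 0.0 0.0 | mm 17 deg 0.0
[611.47  -16.552  83.78 ]  row: -0.044 0.0 0.061 0.0 0.0 0.0 | mm 9 deg 0.0
```

Request:
drive_tool --series "-0.06 0 0.085 0 0 0 0; -0.117 0.006 0.17 0 0 0 0; -0.15 0.006 0.22 0 0 0 0; -0.188 0.006 0.27 0 0 0 0; -0.2 0.006 0.287 0 0 0 0; -0.21 0.006 0.3 0 0 0 0; -0.217 0.006 0.31 0 0 0 0; -0.217 0.006 0.31 0 0 0 0"

```text
time_s: 20.15
eef_pos: [611.5, -16.5, 89.4]
ee_rot: [0.027, 0.949, -0.09, 0.302]
force: [-0.0, 0.2, -3.0]
grip_width: 0.283
```

```bash
python3 - <<'E'
from cv import *
s,p,q=st(); G=p-18.7*q.as_matrix()[:,2]; print("G",G,s["wrist_torque"])
plan([tcp((600.8,-14.5,z),-.19,.62) for z in (103,101,100)])
E
```

```text
G [600.871 -14.503 104.608] [0.077 0.514 0.043]
now 20.15 [611.506 -16.472  89.353] force [-0.001  0.159 -2.972] grip 0.2828041269106692 j [-0.23   0.443  1.88   0.134  0.204  1.407]
[611.47  -16.552  87.78 ]  row: -0.008 0.001 0.011 -0.008 0.007 0.001 | mm 2 deg 0.3
[611.47  -16.552  85.78 ]  row: -0.01 0.0 0.014 0.0 0.0 0.0 | mm 2 deg 0.0
[611.47  -16.552  84.78 ]  row: -0.005 0.0 0.007 0.0 0.0 0.0 | mm 1 deg 0.0
```

The plug bottom should be 5 mm below the rim with no contact force, so it has entered the mouth. I lower in small steps.

Request:
drive_tool --series "-0.004 0 0.006 0 0 0 0; -0.008 0 0.011 0 0 0 0; -0.011 0 0.016 0 0 0 0; -0.014 0 0.02 0 0 0 0; -0.014 0 0.02 0 0 0 0; -0.014 0 0.02 0 0 0 0"

```text
time_s: 20.75
eef_pos: [611.7, -16.5, 86.6]
ee_rot: [0.027, 0.949, -0.09, 0.303]
force: [-1.0, 0.0, -0.8]
grip_width: 0.282
```

Request:
drive_tool --series "-0.003 0 0.004 0 0 0 0; -0.005 0 0.007 0 0 0 0; -0.005 0 0.007 0 0 0 0; -0.005 0 0.007 0 0 0 0"

```text
time_s: 21.15
eef_pos: [612.1, -16.5, 86.5]
ee_rot: [0.027, 0.948, -0.089, 0.303]
force: [-3.2, 1.5, 5.4]
grip_width: 0.283
```

Contact at exactly the seated height (grasp point 101.7 mm against 101.6 expected). I release and retreat along the tool axis.

Request:
drive_tool --series "0 0 0 0 0 0 0.35; 0 0 0 0 0 0 0.45; 0 0 0 0 0 0 0.55; 0 0 0 0 0 0 0.6; 0 0 0 0 0 0 0.6; 0 0 -0.1 0 0 0 0.6; 0 0 -0.3 0 0 0 0.6; 0 0 -0.6 0 0 0 0.6; 0 0 -0.95 0 0 0 0.6; 0 0 -0.95 0 0 0 0.6"

```text
time_s: 22.15
eef_pos: [546.5, -4.1, 184.4]
ee_rot: [0.028, 0.947, -0.089, 0.307]
force: [0.1, 0.3, -0.2]
grip_width: 0.598
```

```bash
python3 - <<'E'
from cv import *
plan([tcp((430,15,300),-.19,.62)])
E
```

```text
now 22.15 [546.512  -4.072 184.362] force [ 0.065  0.338 -0.181] grip 0.598245677141264 j [-0.237  0.152  1.978  0.083  0.387  1.454]
[440.67   12.948 284.78 ]  row: -0.233 0.022 -1.202 -0.008 -0.013 0.003 | mm 147 deg 0.5
```

Request:
drive_tool --series "-0.23 0.02 -1 0 0 0 0.6; -0.23 0.02 -1 0 0 0 0.6; -0.23 0.02 -1 0 0 0 0.6; -0.23 0.02 -1 0 0 0 0.6; -0.23 0.02 -1 0 0 0 0.6"

```text
time_s: 22.65
eef_pos: [454.9, 10.5, 265.3]
ee_rot: [0.028, 0.947, -0.089, 0.307]
force: [0.0, -1.7, 0.8]
grip_width: 0.598
```

```bash
python3 - <<'E'
from cv import *
w=eyes.capture("wrist"); save(w,"w10.png"); a=eyes.capture("side"); save(a,"s4.png"); plan([])
print("disc top on rim",search(w,(601,-14.5),[(66,71)],8), "bad-heights", [score(w,grad(w),(601,-14.5),[(66,z)]) for z in (66,71,76,80)])
g=cv2.cvtColor(w["frame"],cv2.COLOR_RGB2GRAY); u=proj(w,(601,-14.5,111),1)
n,l,s,c=cv2.connectedComponentsWithStats((g<35).astype(np.uint8))
for i in range(1,n):
    if 80<s[i,4]<3000 and np.hypot(*(c[i]-u))<50: print(u,s[i],c[i])
A=cv2.resize(cv2.imread("pics/s4.png")[115:255,190:330],None,fx=3,fy=3,interpolation=2); B=cv2.resize(cv2.imread("pics/w10.png")[0:260,130:440],None,fx=1.22,fy=1.22,interpolation=2)
o=np.zeros((420,800,3),np.uint8); o[:,:420]=A; o[:B.shape[0],420:420+B.shape[1]]=B[:, :380]; cv2.imwrite("pics/fin.png",o)
E
```

```text
now 22.75 [455.079  10.478 264.244] force [-0.112 -0.527 -0.067] grip 0.602072087802253 j [-0.262 -0.177  2.067  0.078  0.629  1.448]
disc top on rim [ 42.9 601.5 -13.5] bad-heights [np.float32(31.979248), np.float32(40.159763), np.float32(38.503548), np.float32(29.339508)]
[276.819 147.706] [265 140  23  30 521] [275.9   154.276]
```

View pics/fin.png

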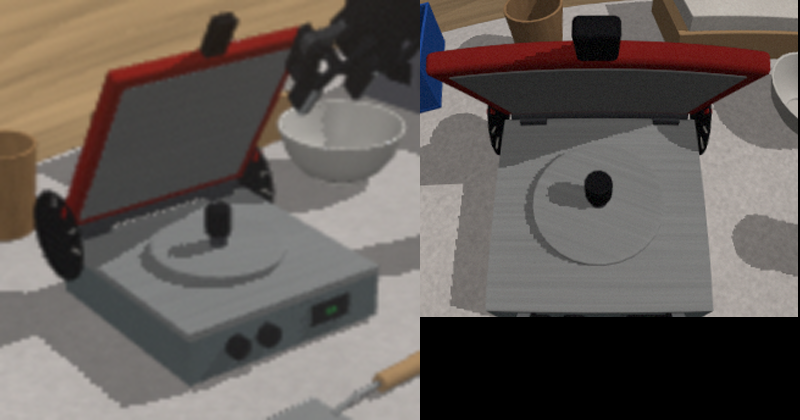

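The final view shows the cover flat on the pot with its knob upright (side (217,222), wrist (598,188)), the hood standing and the gripper clear. I compare the hood edge with the earlier measurement, then hand in.

```bash
python3 - <<'E'
from h import *
im=eyes.capture("side")["frame"].astype(int); red=(im[:,:,0]>80)&(im[:,:,0]>2*im[:,:,1])
L=[int(np.where(red[v,200:300])[0].min()+200) for v in range(142,164)]; print(L)
old=[225,225,225,224,224,224,223,223,223,222,222,221,221,221,221,220,220,220,219,219,219,218]; d=np.mean(np.subtract(L,old)); print(d)
if abs(d)<1.2: print(ctrl.finish_job())
E
```

```text
[225, 225, 225, 224, 224, 224, 223, 223, 223, 222, 222, 221, 221, 221, 221, 220, 220, 220, 219, 219, 219, 218]
0.0
the job is handed in; nothing more can be done
None
```

The hood is standing at about 60° and the steel cover is seated on the pot's rim. The job was handed in at about 23 s with the gripper clear of everything.

- **Hood:** I raised it by its tab. The joint fit over both cameras gave 1.04 ± 0.01 rad and the arm's own position gave 1.053, against a target of 1.047. On their own the views disagreed: the side camera read about 1.01 and the wrist camera about 1.07 to 1.09. The hood's edge in the side view had not moved by a pixel between releasing the tab and handing in.
- **Cover:** I took the steel cover by its knob with the tool leaning about 35° and lowered it in small steps.
  - **Height:** contact came with the grasp point at 101.7 mm; 101.6 mm was expected for a seated cover.
  - **Centre:** the last picture puts it at (601.5, −13.5), within about 1.5 mm of the rim centre I measured.
  - **Level:** this I checked only by eye in two views and by the contact height. The knob looked upright and the disc flat.
- **Other things:** I touched none of the other objects. I did not measure their positions again at the end.

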